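# Set the battery caddy right and draw out the swollen cell with insulated tongs

## Task

Put away the two AA cells that stand loose on the desk: drop each upright into an empty bore of the wooden battery caddy, all the way down. Then take the grey insulated tongs by their finger pads, close their jaws on the swollen cell in the caddy (the one with a bulging jacket), draw it out and finish while holding it still in the tongs, its lower end well over 5 cm above the top of the caddy, ready to be bagged. Never touch the swollen cell with the gripper's fingers; leave the other cells in the caddy, and do not shift the mouse or the eraser.

Things in the scene. Friction and masses are not known exactly. Their poses are not given: they have to be found in the camera images.
- caddy: battery caddy, fixed: beech block 44 x 196 mm, top 30 mm above the desk, on a base 56 x 208 mm that ends 6 mm above the desk; one row of five upright bores 38 mm apart along its y axis; origin under its centre on the desk. The bore floors lie 10 mm above the desk, so seated cells stand 30 mm out of the block
- caddy_hole0 (a point): centre of the mouth of bore 0 (at y = -76 mm in the caddy's frame), 30 mm above the desk; bore 17.5 mm wide, 20 mm deep, mouth chamfered 2.5 mm; at the start it holds a cell (sound or swollen)
- caddy_hole1 (a point): centre of the mouth of bore 1 (at y = -38 mm in the caddy's frame), 30 mm above the desk; bore 17.5 mm wide, 20 mm deep, mouth chamfered 2.5 mm; empty at the start
- caddy_hole2 (a point): centre of the mouth of bore 2 (at y = 0 mm in the caddy's frame), 30 mm above the desk; bore 17.5 mm wide, 20 mm deep, mouth chamfered 2.5 mm; at the start it holds a cell (sound or swollen)
- caddy_hole3 (a point): centre of the mouth of bore 3 (at y = 38 mm in the caddy's frame), 30 mm above the desk; bore 17.5 mm wide, 20 mm deep, mouth chamfered 2.5 mm; empty at the start
- caddy_hole4 (a point): centre of the mouth of bore 4 (at y = 76 mm in the caddy's frame), 30 mm above the desk; bore 17.5 mm wide, 20 mm deep, mouth chamfered 2.5 mm; at the start it holds a cell (sound or swollen)
- cell_a: sound AA cell, a cylinder 14.5 mm in diameter and 50.5 mm tall with a small contact button on top, black sleeve with bare aluminium upper third, 24 g; origin at the centre of its lower end, z along the cell; stands loose on the desk
- cell_b: like cell_a, the other loose one
- cell_c: like cell_a, already standing in the caddy; stays there
- cell_d: like cell_c
- swollen_cell: swollen AA cell standing in the caddy (bore 0, 2 or 4): 14.5 mm in diameter at its lower end, 50.5 mm tall, but its jacket bulges to 20 mm between 28 and 44 mm above its lower end; 26 g; origin at the centre of its lower end, z along the cell
- swollen_belly (a point): middle of the bulge, on the swollen cell's axis, 36 mm above its lower end (46 mm above the desk while it stands in the caddy)
- tongs: grey insulated spring tongs lying flat on the desk, 230 mm long, 70 g, balanced at the finger pads, jaws towards +x, hinge 95 mm and spring bow 125 mm behind the origin; the two arms close towards each other along y; z up. Origin on the underside, midway between the two finger pads
- tongs_pads (a point): midway between the ribbed finger pads where the tongs are gripped, 10 mm above the tongs' origin. The pads are 40 mm long (x) and 20 mm tall (from the underside up); their outer faces lie 52 mm apart when open, 42 mm when the jaws grip the swollen cell. Fingers closed on them to 48 mm carry the tongs open; 30 N or more grips the cell firmly
- tongs_jaws (a point): midway between the jaws: 95 mm ahead of the tongs' origin, 7.5 mm above the underside. The jaw linings are 24 mm long, 14 mm tall and flat, 40 mm apart when open; with its lining each jaw is 6.5 mm thick
- tongs_left (a joint): closing angle of one arm (the other mirrors it): 0 open, 0.053 closed on the 20 mm bulge, 0.1 jaws shut. Springs hold it open with about 8 N at each finger pad, 11 N when closed on the cell; each mm closed at the pads closes the jaws by 2 mm
- mouse: cordless mouse 100 x 56 x 37 mm, a bystander on the desk, origin under its centre
- eraser: eraser 19 x 42 x 12 mm, a bystander on the desk, origin under its centre
Not all that is in view belongs to the job. Leave any blue, green or red look-alike of the swollen_cell alone.

How it is judged:
On the way, in this order (a step that is already met when the one before it is completed fails the run):
1. one loose cell stands fully down in a bore (((x of cell_a in the frame of caddy between -0.004 and 0.004 m and y of cell_a in the frame of caddy between -0.08 and 0.08 m and z of cell_a in the frame of caddy between 0.005 and 0.014 m and angle between cell_a's own z axis and vertical below 0.17 rad) or (x of cell_b in the frame of caddy between -0.004 and 0.004 m and y of cell_b in the frame of caddy between -0.08 and 0.08 m and z of cell_b in the frame of caddy between 0.005 and 0.014 m and angle between cell_b's own z axis and vertical below 0.17 rad))), for 0.2 s.
2. both loose cells stand fully down in bores (x of cell_a in the frame of caddy between -0.004 and 0.004 m and y of cell_a in the frame of caddy between -0.08 and 0.08 m and z of cell_a in the frame of caddy between 0.005 and 0.014 m and angle between each of cell_a, cell_b's own z axis and vertical below 0.17 rad and x of cell_b in the frame of caddy between -0.004 and 0.004 m and y of cell_b in the frame of caddy between -0.08 and 0.08 m and z of cell_b in the frame of caddy between 0.005 and 0.014 m), for 0.2 s.
3. the jaws of the tongs, held in the gripper, close on the swollen cell (contact force between tongs and swollen_cell above 0.5 N and contact force between the fingers and tongs above 1 N and distance between swollen_belly and tongs_jaws below 0.03 m), for 0.1 s.
4. the swollen cell is lifted clear in the tongs (all of step 3 and height (world z) of swollen_cell above 0.08 m), for 0.2 s.
At the end, for the whole second after the job is handed in: Fingers hold the tongs, whose jaws hold the swollen cell still (under 30 mm/s), its lower end 50 mm or more above the caddy; neither it nor the tongs touch the caddy, no finger touches it; all four sound cells stand in bores (4 mm off the row, 16 mm deep, tilt 0.17 rad at most) (all of step 2 and all of step 4 and contact force between the fingers and swollen_cell below 0.1 N and contact force between each of swollen_cell, tongs and caddy below 0.1 N and linear speed of swollen_cell below 0.03 m/s and x of cell_c in the frame of caddy between -0.004 and 0.004 m and y of cell_c in the frame of caddy between -0.08 and 0.08 m and z of cell_c in the frame of caddy between 0.005 and 0.014 m and angle between each of cell_c, cell_d's own z axis and vertical below 0.17 rad and x of cell_d in the frame of caddy between -0.004 and 0.004 m and y of cell_d in the frame of caddy between -0.08 and 0.08 m and z of cell_d in the frame of caddy between 0.005 and 0.014 m); the arm keeps its last pose, push and grip.
It fails at once if the gripper's fingers touch the swollen cell (contact force between the fingers and swollen_cell above 0.3 N).
It fails at once if a cell that belongs in the caddy is pulled out (height (world z) of any of cell_c, cell_d above 0.025 m).
It fails at once if the mouse or the eraser is shifted by more than 20 mm (distance of any of mouse, eraser from where it was at the start of the episode above 0.02 m).
It also fails if it takes over 72 s, if anything falls off the work surface, if the arm or the gripper's body presses on something with over 40 N, if the wrist force passes 120 N, or if a joint passes its speed limit or range.

## Robot

A 6-joint arm with a two-finger parallel gripper is mounted at the origin on the work surface; the furniture and walls round the work are solid. World frame = base frame: x ahead of the robot, y to its left, z up, the work surface at z = 0. Lengths are in m, angles in rad, forces in N, time in s.
With the tool pointing down it reaches from about 0.35 to 0.975 m from the base axis. Payload 4.9 kg.
Tool frame: the origin (TCP) lies midway between the tips of the shut fingers; the grasp point (between the pads) lies manip.tcp_to_grasp behind it (manip.tcp_to_grasp is the distance from the TCP to the grasp point, in m); z points along the fingers, y is the line along which they close (so a half turn about z gives the same grasp; the last joint's range is limited). The gripper opens to 85 mm and grips with 20 to 120 N. Pads are 22 mm wide; open, the fingers measure 114 mm over their backs; the gripper's body (76 mm by 85 mm) begins 54 mm behind the grasp point. The pads swing forward as they close: fully open they stand 13 mm farther back than shut.
Start: joints at [0.983, 0.053, 1.613, -0, 1.476, -0.119], TCP at [0.282, 0.558, 0.2] pointing down, gripper open.
Joint ranges: [-3.01, 3.01], [-1.01, 2.22], [0.06, 2.58], [-1.02, 4.17], [0.09, 2.62], [-3.14, 3.14]. Speed limits (rad/s): [2.57, 2.57, 3.14, 3.14, 3.14, 3.14].

## Interface

Orientations are given as a unit quaternion [w, x, y, z].
In Python, from plant import manip, grab_frame, calibration, job_done gives the robot as it stands.
- The arm moves only by the tool send_rows, never from a script. Its argument "rows" is a list of rows, each an object of numbers: "x", "y", "z": the shift along the tool's x, y, z normalised to -1 to 1, where 1 is 15 cm; "wx", "wy", "wz": the turn, a rotation vector about the tool's x, y, z normalised to -1 to 1, where 1 is pi/4 rad; "hand": the opening, from -1 (shut) to 1 (fully open). In form: [{"x": .., "y": .., "z": .., "wx": .., "wy": .., "wz": .., "hand": ..}, ...]. A call has exactly 10 rows; each row shifts and turns the commanded pose from where the row before left it, along the tool's axes as they then stand; what a row does not reach is not made up. A row lasts 1/12 s, in which the tool goes at most 41.7 mm and 7.16 degrees, less where a joint would pass 70% of its speed; a pose out of reach is approached as far as the arm can. A call with a number of a shift or a turn outside -1 to 1 is refused whole. A call with a gripper value outside its range is refused whole. The fingers move at their own pace and stop on an object; the grip force is fixed at half the most. Time passes only in rows, so rows that do not move let the fingers close, or fill a call up. It gives the time, the measured TCP pose, the force, the opening and the grip force at its end, in the units of the state.
- manip.state(): the state, without advancing time (a new reading comes with each control period).
- grab_frame(name): name is "side" or "top" or "wrist"; returns the picture (384x512x3 uint8, blue, green, red); there is no depth.
- calibration(name): a dict with "camera_matrix" (3x3 intrinsics, pixels), "R" (3x3) and "t" (3): a world point X has camera coordinates R X + t. Camera axes: x right, y down, z forward; pixel columns grow to the right and rows downward; lengths in m; the calibration is good to about 2 mm. A picture is of the moment at which its call begins: read the wrist's pose just before it. calibration takes no time and is no camera call; for the wrist camera it gives the pose at the moment of the call.
- job_done(): hands the job in; it is judged then, once.
The state is a dict: "time": time; "joint_pos": joint angles; "joint_vel": joint speeds; "joint_efforts": joint torques, N m; "tool_pos": TCP position; "tool_rot": TCP orientation; "contact_force": force on the tool from outside, world axes, zero at the start; "ft_torque": the same for the moment, N m; "gripper_width": opening from 0.0 (shut) to 1.0 (fully open); "grasp_force": force on a finger pad.
Only numpy, scipy, OpenCV 4.12 (cv2) and the standard library are available. Lean on these libraries where they do the work, as an engineer would, in place of code of your own. Each camera call takes 0.05 s, during which the arm holds its last target. There are 200 camera calls.

## Working session

There is one attempt and no reset: what is moved stays moved. The work goes in short steps, Python scripts to look and compute and a tool call to move; the robot and the scene stay as the last step left them, time stands still between calls to the robot, and variables do not carry over. Pictures are saved under pics/ and viewed, at most 10 in all, crops included, and the job is handed in when it is done.

Besides the shell and the picture viewer there is one more tool, called after ">>>" as name(argument=value, ...), one argument or row to a line, values as JSON. send_rows: Moves the arm, as the interface text tells. Scaled input: -1 to 1 covers 15 cm each way for a shift and pi/4 rad each way for a turn. Its arguments: {"type":"object","properties":{"rows":{"type":"array","items":{"type":"object","properties":{"x":{"type":"number","minimum":-1,"maximum":1},"y":{"type":"number","minimum":-1,"maximum":1},"z":{"type":"number","minimum":-1,"maximum":1},"wx":{"type":"number","minimum":-1,"maximum":1},"wy":{"type":"number","minimum":-1,"maximum":1},"wz":{"type":"number","minimum":-1,"maximum":1},"hand":{"type":"number"}}}}},"required":["rows"]}

```bash
mkdir -p pics && ls
python3 - <<'E'
from plant import manip, grab_frame, calibration
import cv2, numpy as np
print(manip.state()); print(manip.tcp_to_grasp)
for n in ("top","side"):
    cv2.imwrite(f"pics/{n}0.png", grab_frame(n)); c=calibration(n); print(n,c)
E
```

```text
pics
{'time': 0.0, 'joint_pos': array([ 9.82988828e-01,  5.33602921e-02,  1.61428375e+00,  1.13182460e-05,
        1.47600113e+00, -1.18966846e-01]), 'joint_vel': array([ 0.00148007, -0.00022014,  0.00134543, -0.00061909, -0.00022682,
        0.00110728]), 'joint_efforts': array([ 2.56943449e-04, -3.93679726e+01, -3.70179105e+01, -2.88268507e-05,
        6.82799437e-03, -1.61444422e-05]), 'tool_pos': array([0.28200509, 0.55699792, 0.19916708]), 'tool_rot': array([-3.60451078e-04,  2.32279610e-01,  9.72648513e-01, -9.60894626e-04]), 'contact_force': array([-0.37227744, -0.33666547,  0.09269083]), 'ft_torque': array([-0.01317703,  0.03466412,  0.04289437]), 'grasp_force': 0.0, 'gripper_width': 1.0037700822071232}
0.0187
top {'camera_matrix': array([[396.42045558,   0.        , 253.49193521],
       [  0.        , 396.42045558, 190.32430152],
       [  0.        ,   0.        ,   1.        ]]), 'R': array([[ 0.01477448, -0.99987859,  0.00495147],
       [-0.99605763, -0.01515086, -0.08740509],
       [ 0.08746949, -0.00364058, -0.99616055]]), 't': array([0.04738925, 0.48265027, 1.14177917])}
side {'camera_matrix': array([[451.1961006 ,   0.        , 256.93893645],
       [  0.        , 451.1961006 , 188.92659131],
       [  0.        ,   0.        ,   1.        ]]), 'R': array([[ 0.18730842, -0.98227575,  0.00706449],
       [-0.59425237, -0.11903757, -0.79542076],
       [ 0.78216346,  0.14479091, -0.60601643]]), 't': array([-0.03428904,  0.32197527,  0.63038349])}
```

Run:
```python
import cv2
for n in ("top","side"):
    im=cv2.imread(f"pics/{n}0.png"); cv2.imwrite(f"pics/{n}0b.png", cv2.resize(im,(800,600),interpolation=cv2.INTER_CUBIC))
```

```text
(no output)
```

View pics/top0b.png

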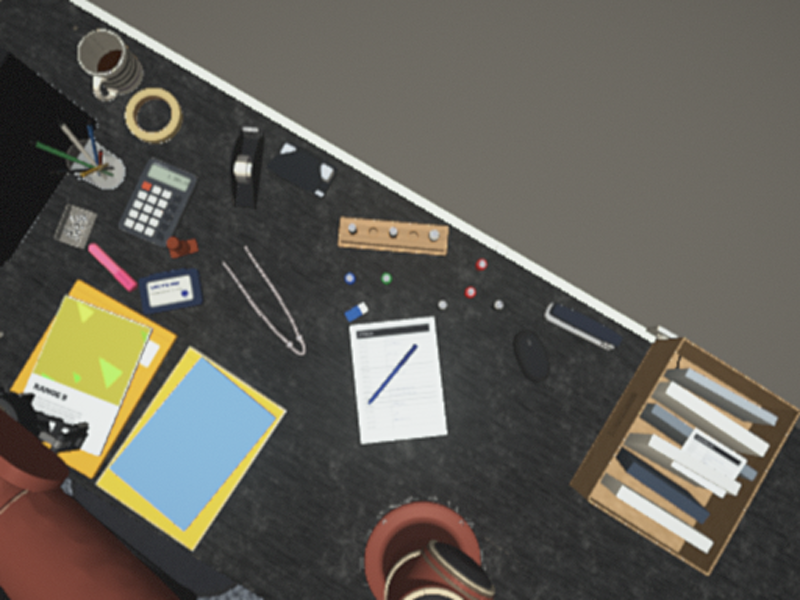

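View pics/side0b.png

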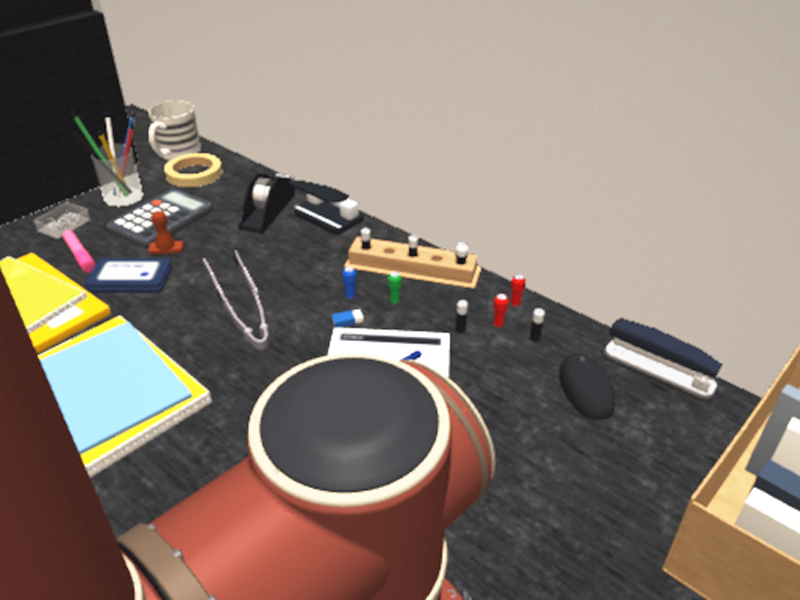

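The top view shows:
- Caddy cells at about (352,229), (393,231) and (433,234). The right one looks widest.
- Loose AAs at (442,304) and (498,304).
- Coloured look-alikes: blue (349,278), green (386,278), red (481,264) and red (471,292).
- The tongs, with jaws near (235,255) and the hinge near (300,347).
- The eraser at (357,311) and the mouse at (531,355).

Next I'll check the choice in a close crop.

```bash
python3 - <<'E'
import cv2, numpy as np
t=cv2.imread("pics/top0.png")[132:202,205:335]; s=cv2.imread("pics/side0.png")[148:222,215:345]
f=lambda i: cv2.resize(i,None,fx=4,fy=4,interpolation=cv2.INTER_CUBIC)
cv2.imwrite("pics/crop1.png", np.vstack([f(t),f(s)]))
E
cat > h.py <<'E'
import numpy as np
from plant import manip, grab_frame, calibration
from scipy.spatial.transform import Rotation as Ro
def ray(c,uv,z):
    d=c["R"].T@np.linalg.solve(c["camera_matrix"],[*uv,1.]); o=-c["R"].T@c["t"]
    return (o+d*(z-o[2])/d[2])
def proj(c,X):
    p=c["camera_matrix"]@(c["R"]@np.asarray(X,float)+c["t"]); return p[:2]/p[2]
def rot():
    q=manip.state()["tool_rot"]; return Ro.from_quat([*q[1:],q[0]])
def plan(target,yaw=None):
    """remaining shift in tool units (1=15cm), and turn wz (1=pi/4) so tool y axis is along yaw mod pi; tool-down"""
    s=manip.state(); R=rot(); M=R.as_matrix()
    out=M.T@(np.array(target)-s["tool_pos"])/.15
    ty=np.arctan2(M[1,1],M[0,1]); r=dict(pos=s["tool_pos"].round(4),shift=out.round(3),tilt=M[:,2].round(3),yaw=round(ty,4),t=round(s["time"],2),w=round(float(s["gripper_width"]),3),j=s["joint_pos"].round(2))
    if yaw is not None:
        d=(yaw-ty+np.pi/2)%np.pi-np.pi/2; r["wz"]=round(-d/(np.pi/4),3)
    return r
E
python3 - <<'E'
from h import *
c=calibration("top"); k=.64
for n,u,v,z in [("cL",352,229,.06),("cM",393,231,.06),("cR",433,234,.06),("loose1",442,304,.05),("loose2",498,304,.05),("red1",481,264,.05),("red2",471,292,.05),("blue",349,278,.05),("green",386,278,.05),("jawL",224,263,.01),("jawR",246,248,.01),("hinge",297,340,.01),("bow",301,353,.01),("wall1",70,2,0),("wall2",660,335,0),("cadTL",341,217,.03),("cadTR",448,228,.03),("cadBR",446,251,.03),("cadBL",338,245,.03),("mouse",531,355,.02),("eraser",357,311,.01)]:
    print(n,ray(c,(u*k,v*k),z).round(4)[:2])
print(calibration("wrist"), plan([.7,0,.2]))
E
```

```text
cL [0.6029 0.1373]
cM [0.6004 0.0622]
cR [ 0.596  -0.0111]
loose1 [ 0.4685 -0.0294]
loose2 [ 0.47  -0.132]
red1 [ 0.5434 -0.1006]
red2 [ 0.4913 -0.0824]
blue [0.5137 0.1416]
green [0.5148 0.0738]
jawL [0.5435 0.3828]
jawR [0.573 0.342]
hinge [0.3995 0.2399]
bow [0.3752 0.2317]
wall1 [1.0637 0.7119]
wall2 [ 0.4194 -0.4493]
cadTL [0.6315 0.1606]
cadTR [ 0.6136 -0.0411]
cadBR [ 0.5698 -0.0377]
cadBL [0.5781 0.165 ]
mouse [ 0.3779 -0.1987]
eraser [0.4559 0.1281]
{'camera_matrix': array([[273.95830013,   0.        , 252.27826915],
       [  0.        , 273.95830013, 189.16831231],
       [  0.        ,   0.        ,   1.        ]]), 'R': array([[ 0.45235083,  0.89183913, -0.00130186],
       [ 0.85279584, -0.43211952,  0.293278  ],
       [ 0.26099423, -0.13377477, -0.95602632]]), 't': array([-0.62395099, -0.03800593,  0.3780498 ])} {'pos': array([0.282 , 0.557 , 0.1993]), 'shift': array([-4.164e+00, -2.054e+00, -2.000e-03]), 'tilt': array([-0.001, -0.002, -1.   ]), 'yaw': np.float64(1.102), 't': 0.1, 'w': 0.997, 'j': array([ 0.98,  0.05,  1.61, -0.  ,  1.48, -0.12])}
```

View pics/crop1.png

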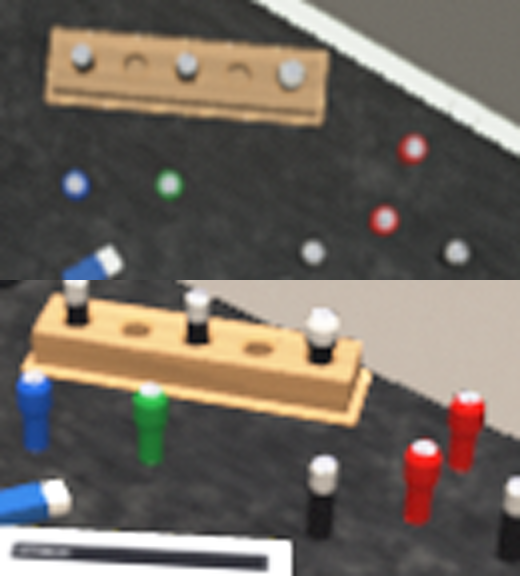

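The crop confirms that the swollen cell is the right-hand one in the caddy: a wide white head on a narrow body, at about (0.596, -0.011). The two loose cells have black bodies and thin white tops, and the coloured ones are decoys. I'll turn the gripper first, then move above the loose cells.

>>> send_rows(
  rows=[
    {"wz": 0.146, "hand": 0.3},
    {"wz": 0.146, "hand": 0.3},
    {"wz": 0.146, "hand": 0.3},
    {"wz": 0.146, "hand": 0.3},
    {"wz": 0.146, "hand": 0.3},
    {"wz": 0.146, "hand": 0.3},
    {"wz": 0.146, "hand": 0.3},
    {"wz": 0.146, "hand": 0.3},
    {"wz": 0.146, "hand": 0.3},
    {"wz": 0.146, "hand": 0.3},
  ],
)

```text
invalid input at $.rows[0]: expected keys x, y, z, wx, wy, wz, hand
```

>>> send_rows(
  rows=[
    {"x": -0.24, "y": 0.07, "hand": 0.3},
    {"x": -0.24, "y": 0.07, "hand": 0.3},
    {"x": -0.24, "y": 0.07, "hand": 0.3},
    {"x": -0.24, "y": 0.07, "hand": 0.3},
    {"x": -0.24, "y": 0.07, "hand": 0.3},
    {"x": -0.24, "y": 0.07, "hand": 0.3},
    {"x": -0.24, "y": 0.07, "hand": 0.3},
    {"x": -0.24, "y": 0.07, "hand": 0.3},
    {"x": -0.24, "y": 0.07, "hand": 0.3},
    {"x": -0.24, "y": 0.07, "hand": 0.3},
  ],
)

```text
invalid input at $.rows[0]: expected keys x, y, z, wx, wy, wz, hand
```

Run:
```python
from h import *
p=plan([.4685,-.0294,.2],-.046)
print(p); c=calibration("wrist"); print(-c["R"].T@c["t"]-p["pos"], c["R"].round(2))
```

```text
{'pos': array([0.282 , 0.557 , 0.1993]), 'shift': array([-2.875, -2.926, -0.   ]), 'tilt': array([-0.001, -0.002, -1.   ]), 'yaw': np.float64(1.102), 't': 0.1, 'w': 0.997, 'j': array([ 0.98,  0.05,  1.61, -0.  ,  1.48, -0.12]), 'wz': np.float64(1.462)}
[-0.06601278  0.03361433  0.17245956] [[ 0.45  0.89 -0.  ]
 [ 0.85 -0.43  0.29]
 [ 0.26 -0.13 -0.96]]
```

>>> send_rows(
  rows=[
    {"x": 0, "y": 0, "z": 0, "wx": 0, "wy": 0, "wz": 0.146, "hand": 0.3},
    {"x": 0, "y": 0, "z": 0, "wx": 0, "wy": 0, "wz": 0.146, "hand": 0.3},
    {"x": 0, "y": 0, "z": 0, "wx": 0, "wy": 0, "wz": 0.146, "hand": 0.3},
    {"x": 0, "y": 0, "z": 0, "wx": 0, "wy": 0, "wz": 0.146, "hand": 0.3},
    {"x": 0, "y": 0, "z": 0, "wx": 0, "wy": 0, "wz": 0.146, "hand": 0.3},
    {"x": 0, "y": 0, "z": 0, "wx": 0, "wy": 0, "wz": 0.146, "hand": 0.3},
    {"x": 0, "y": 0, "z": 0, "wx": 0, "wy": 0, "wz": 0.146, "hand": 0.3},
    {"x": 0, "y": 0, "z": 0, "wx": 0, "wy": 0, "wz": 0.146, "hand": 0.3},
    {"x": 0, "y": 0, "z": 0, "wx": 0, "wy": 0, "wz": 0.146, "hand": 0.3},
    {"x": 0, "y": 0, "z": 0, "wx": 0, "wy": 0, "wz": 0.146, "hand": 0.3},
  ],
)

```text
time: 0.93
tool_pos: [0.2822, 0.5572, 0.1996]
tool_rot: [0.0, 0.725, 0.689, -0.001]
contact_force: [-0.0, 0.2, -0.0]
gripper_width: 0.652
grasp_force: 0.0
```

>>> send_rows(
  rows=[
    {"x": -0.24, "y": 0.07, "z": 0, "wx": 0, "wy": 0, "wz": 0, "hand": 0.3},
    {"x": -0.24, "y": 0.07, "z": 0, "wx": 0, "wy": 0, "wz": 0, "hand": 0.3},
    {"x": -0.24, "y": 0.07, "z": 0, "wx": 0, "wy": 0, "wz": 0, "hand": 0.3},
    {"x": -0.24, "y": 0.07, "z": 0, "wx": 0, "wy": 0, "wz": 0, "hand": 0.3},
    {"x": -0.24, "y": 0.07, "z": 0, "wx": 0, "wy": 0, "wz": 0, "hand": 0.3},
    {"x": -0.24, "y": 0.07, "z": 0, "wx": 0, "wy": 0, "wz": 0, "hand": 0.3},
    {"x": -0.24, "y": 0.07, "z": 0, "wx": 0, "wy": 0, "wz": 0, "hand": 0.3},
    {"x": -0.24, "y": 0.07, "z": 0, "wx": 0, "wy": 0, "wz": 0, "hand": 0.3},
    {"x": -0.24, "y": 0.07, "z": 0, "wx": 0, "wy": 0, "wz": 0, "hand": 0.3},
    {"x": -0.24, "y": 0.07, "z": 0, "wx": 0, "wy": 0, "wz": 0, "hand": 0.3},
  ],
)

```text
time: 1.77
tool_pos: [0.3709, 0.1915, 0.2]
tool_rot: [0.0, 0.723, 0.691, -0.0]
contact_force: [0.1, -0.5, 0.2]
gripper_width: 0.651
grasp_force: 0.0
```

Run:
```python
from h import *
print(plan([.4685,-.0294,.2],-.046)); print(plan([.54,.02,.25]))
```

```text
{'pos': array([0.3709, 0.1915, 0.2   ]), 'shift': array([-1.443,  0.715, -0.   ]), 'tilt': array([-0., -0., -1.]), 'yaw': np.float64(-0.044), 't': 1.77, 'w': 0.651, 'j': array([ 0.3 , -0.48,  2.07, -0.  ,  1.55,  0.34]), 'wz': np.float64(0.002)}
{'pos': array([0.3709, 0.1915, 0.2   ]), 'shift': array([-1.093,  1.177, -0.334]), 'tilt': array([-0., -0., -1.]), 'yaw': np.float64(-0.044), 't': 1.77, 'w': 0.651, 'j': array([ 0.3 , -0.48,  2.07, -0.  ,  1.55,  0.34])}
```

>>> send_rows(
  rows=[
    {"x": -0.123, "y": 0.112, "z": 0.033, "wx": 0, "wy": 0, "wz": 0, "hand": 0.3},
    {"x": -0.123, "y": 0.112, "z": 0.033, "wx": 0, "wy": 0, "wz": 0, "hand": 0.3},
    {"x": -0.123, "y": 0.112, "z": 0.033, "wx": 0, "wy": 0, "wz": 0, "hand": 0.3},
    {"x": -0.123, "y": 0.112, "z": 0.033, "wx": 0, "wy": 0, "wz": 0, "hand": 0.3},
    {"x": -0.123, "y": 0.112, "z": 0.033, "wx": 0, "wy": 0, "wz": 0, "hand": 0.3},
    {"x": -0.123, "y": 0.112, "z": 0.033, "wx": 0, "wy": 0, "wz": 0, "hand": 0.3},
    {"x": -0.123, "y": 0.112, "z": 0.033, "wx": 0, "wy": 0, "wz": 0, "hand": 0.3},
    {"x": -0.123, "y": 0.112, "z": 0.033, "wx": 0, "wy": 0, "wz": 0, "hand": 0.3},
    {"x": -0.123, "y": 0.112, "z": 0.033, "wx": 0, "wy": 0, "wz": 0, "hand": 0.3},
    {"x": -0.123, "y": 0.112, "z": 0.033, "wx": 0, "wy": 0, "wz": 0, "hand": 0.3},
  ],
)

```text
time: 2.6
tool_pos: [0.531, 0.0004, 0.15]
tool_rot: [-0.0, 0.723, 0.691, -0.0]
contact_force: [-0.6, 0.6, 0.4]
gripper_width: 0.651
grasp_force: 0.0
```

Run:
```python
from h import *
import cv2, pickle
print(plan([.4685,-.0294,.1],-.046)); c=calibration("wrist"); im=grab_frame("wrist")
pickle.dump((c,im),open("w1.pkl","wb"))
cv2.imwrite("pics/w1.png",cv2.resize(im,(800,600),interpolation=cv2.INTER_CUBIC))
```

```text
{'pos': array([5.31e-01, 4.00e-04, 1.50e-01]), 'shift': array([-0.217, -0.407,  0.334]), 'tilt': array([-0.001,  0.   , -1.   ]), 'yaw': np.float64(-0.0449), 't': 2.6, 'w': 0.651, 'j': array([-0.14, -0.14,  1.88,  0.  ,  1.4 , -0.09]), 'wz': np.float64(0.001)}
```

View pics/w1.png

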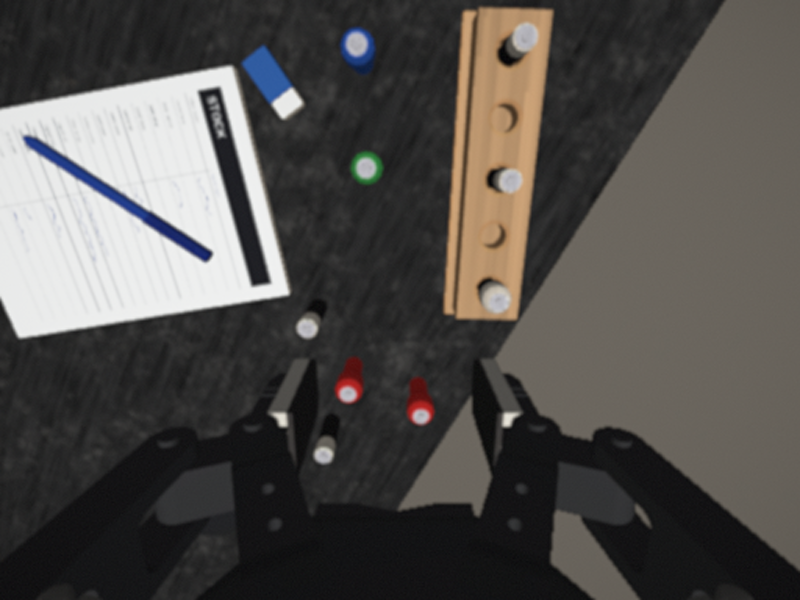

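The wrist view shows:
- Bore mouths at (503,119) and (493,236).
- Caddy cell tops at (525,38), (510,180) and (494,298), the last one swollen.
- Loose cell tops at (307,327) and (323,455).
- The red decoys between the fingers.

Next I'll fit the caddy pose over all views.

```bash
cat > fit.py <<'E'
from h import *
import pickle
from scipy.optimize import least_squares
c1,_=pickle.load(open("w1.pkl","rb")); k=.64
T=calibration("top"); S=calibration("side")
tp=lambda u,v:(u/4+205-.375,v/4+132-.375); sp=lambda u,v:(u/4+215-.375,(v-280)/4+148-.375); w=lambda u,v:(u*k,v*k)
zt=.0605; zs=.0505
cad=[(c1,"w",2,w(525,38),zt),(c1,"w",1,w(503,119),.03),(c1,"w",0,w(510,180),zt),(c1,"w",-1,w(493,236),.03),(c1,"w",-2,w(494,298),zt),
 (T,"t",2,tp(82,57),zt),(T,"t",1,tp(136,65),.03),(T,"t",0,tp(187,66),zt),(T,"t",-1,tp(239,72),.03),(T,"t",-2,tp(291,74),zt),
 (S,"s",1,sp(137,329),.03),(S,"s",-1,sp(258,349),.03),(S,"s",0,sp(198,293),zt),(S,"s",-2,sp(322,312),zt)]
def pt(p,i,z): return [p[0]-np.sin(p[2])*.038*i,p[1]+np.cos(p[2])*.038*i,z]
def solve(use):
    L=[o for o in cad if o[1] in use]
    f=lambda p: np.concatenate([proj(o[0],pt(p,o[2],o[4]))-o[3] for o in L])
    r=least_squares(f,[.6,.06,-.04],x_scale=[.1,.1,.1]); return r.x,r.fun.reshape(-1,2)
if __name__=="__main__":
    for u in ("w","t","s","wts"):
        x,e=solve(u); print(u,x.round(4),e.round(1).tolist())
    for n,a,b,d in [("l1",w(307,327),tp(313,252),sp(324,460)),("l2",w(323,455),tp(457,252),sp(516,485))]:
        for c,uv in ((c1,a),(T,b),(S,d)): print(n,ray(c,uv,zs)[:2].round(4))
E
python3 fit.py
```

```text
w [ 0.6024  0.0623 -0.0832] [[0.3, -1.8], [0.5, -1.3], [-0.6, 0.5], [-1.1, 0.3], [0.9, 3.1]]
t [ 0.6012  0.0626 -0.0639] [[-0.2, -0.4], [-0.1, 0.7], [-0.0, -0.6], [-0.1, 0.9], [0.5, -0.5]]
s [ 0.5987  0.0627 -0.0716] [[-0.2, -0.2], [0.0, -0.5], [-0.1, 0.4], [0.4, 0.3]]
wts [ 0.6022  0.0624 -0.0824] [[-0.1, -2.0], [0.2, -1.4], [-0.8, 0.4], [-1.3, 0.2], [0.7, 3.1], [-0.1, -1.3], [-0.0, 0.1], [0.1, -0.9], [-0.0, 0.8], [0.5, -0.4], [0.2, -1.1], [0.3, -1.2], [0.2, -0.4], [0.6, -0.3]]
l1 [ 0.4709 -0.0283]
l1 [ 0.4682 -0.0294]
l1 [ 0.4669 -0.0294]
l2 [ 0.4721 -0.1312]
l2 [ 0.4698 -0.1323]
l2 [ 0.4653 -0.1306]
```

Estimates agree to about 2 mm: caddy centre (0.601, 0.0625) at yaw about -0.066, and the first loose cell at (0.469, -0.029). I'll grasp that one now.

>>> send_rows(
  rows=[
    {"x": -0.054, "y": -0.101, "z": 0.0325, "wx": 0, "wy": 0, "wz": 0.007, "hand": 0.3},
    {"x": -0.054, "y": -0.101, "z": 0.0325, "wx": 0, "wy": 0, "wz": 0.007, "hand": 0.3},
    {"x": -0.054, "y": -0.101, "z": 0.0325, "wx": 0, "wy": 0, "wz": 0.007, "hand": 0.3},
    {"x": -0.054, "y": -0.101, "z": 0.0325, "wx": 0, "wy": 0, "wz": 0.007, "hand": 0.3},
    {"x": 0, "y": 0, "z": 0.12, "wx": 0, "wy": 0, "wz": 0, "hand": 0.3},
    {"x": 0, "y": 0, "z": 0.12, "wx": 0, "wy": 0, "wz": 0, "hand": 0.3},
    {"x": 0, "y": 0, "z": 0.12, "wx": 0, "wy": 0, "wz": 0, "hand": 0.3},
    {"x": 0, "y": 0, "z": 0.12, "wx": 0, "wy": 0, "wz": 0, "hand": 0.3},
    {"x": 0, "y": 0, "z": 0.12, "wx": 0, "wy": 0, "wz": 0, "hand": 0.3},
    {"x": 0, "y": 0, "z": 0.12, "wx": 0, "wy": 0, "wz": 0, "hand": 0.3},
  ],
)

```text
time: 3.48
tool_pos: [0.468, -0.0275, 0.0223]
tool_rot: [-0.0, 0.73, 0.683, -0.0]
contact_force: [0.5, -0.5, -0.5]
gripper_width: 0.651
grasp_force: 0.0
```

Run:
```python
from h import *
import cv2, pickle
print(plan([.469,-.029,.0225],-.066)); c=calibration("wrist"); im=grab_frame("wrist")
print(proj(c,[.469,-.029,.0505]))
cv2.imwrite("pics/w2.png",cv2.resize(im,(800,600),interpolation=cv2.INTER_CUBIC))
```

```text
{'pos': array([ 0.468 , -0.0275,  0.0223]), 'shift': array([-0.009,  0.007, -0.001]), 'tilt': array([-0.,  0., -1.]), 'yaw': np.float64(-0.0667), 't': 3.48, 'w': 0.651, 'j': array([-0.22, -0.14,  2.12,  0.  ,  1.17, -0.15]), 'wz': np.float64(-0.001)}
[253.08602    240.81262884]
```

View pics/w2.png

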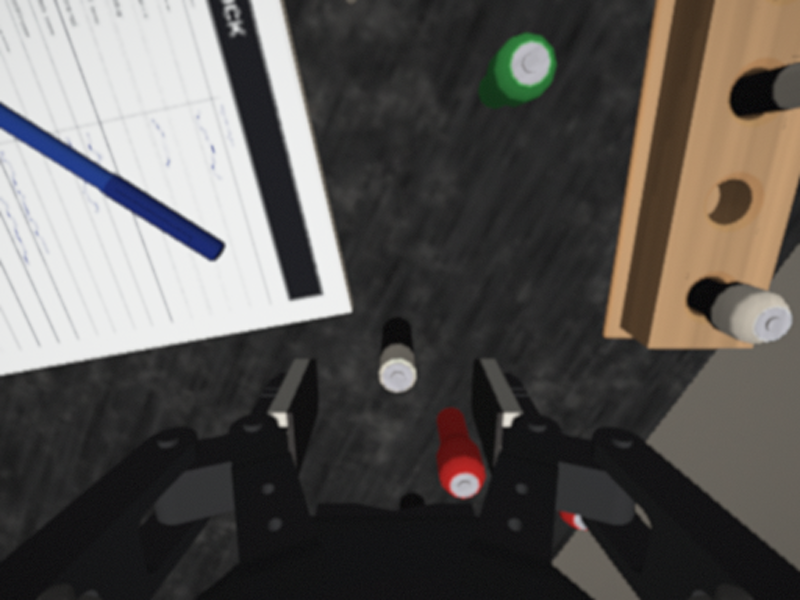

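The loose cell stands between the fingers with its top at (398,376), which matches the prediction. The empty bore near the swollen cell is at (730,202). I'll close and lift.

>>> send_rows(
  rows=[
    {"x": -0.008, "y": 0.007, "z": 0, "wx": 0, "wy": 0, "wz": 0, "hand": -1},
    {"x": 0, "y": 0, "z": 0, "wx": 0, "wy": 0, "wz": 0, "hand": -1},
    {"x": 0, "y": 0, "z": 0, "wx": 0, "wy": 0, "wz": 0, "hand": -1},
    {"x": 0, "y": 0, "z": 0, "wx": 0, "wy": 0, "wz": 0, "hand": -1},
    {"x": 0, "y": 0, "z": 0, "wx": 0, "wy": 0, "wz": 0, "hand": -1},
    {"x": 0, "y": 0, "z": 0, "wx": 0, "wy": 0, "wz": 0, "hand": -1},
    {"x": 0, "y": 0, "z": 0, "wx": 0, "wy": 0, "wz": 0, "hand": -1},
    {"x": 0, "y": 0, "z": 0, "wx": 0, "wy": 0, "wz": 0, "hand": -1},
    {"x": 0, "y": 0, "z": -0.05, "wx": 0, "wy": 0, "wz": 0, "hand": -1},
    {"x": 0, "y": 0, "z": -0.1, "wx": 0, "wy": 0, "wz": 0, "hand": -1},
  ],
)

```text
time: 4.37
tool_pos: [0.4677, -0.0286, 0.0445]
tool_rot: [-0.002, 0.73, 0.683, -0.001]
contact_force: [0.3, 0.2, 0.9]
gripper_width: -0.001
grasp_force: 0.0
```

>>> send_rows(
  rows=[
    {"x": 0, "y": 0, "z": -0.2, "wx": 0, "wy": 0, "wz": 0, "hand": -1},
    {"x": 0, "y": 0, "z": -0.15, "wx": 0, "wy": 0, "wz": 0, "hand": -1},
    {"x": 0.05, "y": 0.08, "z": 0, "wx": 0, "wy": 0, "wz": 0, "hand": -1},
    {"x": 0.05, "y": 0.08, "z": 0, "wx": 0, "wy": 0, "wz": 0, "hand": -1},
    {"x": 0.05, "y": 0.08, "z": 0, "wx": 0, "wy": 0, "wz": 0, "hand": -1},
    {"x": 0.05, "y": 0.08, "z": 0, "wx": 0, "wy": 0, "wz": 0, "hand": -1},
    {"x": 0.05, "y": 0.08, "z": 0, "wx": 0, "wy": 0, "wz": 0, "hand": -1},
    {"x": 0, "y": 0.08, "z": 0, "wx": 0, "wy": 0, "wz": 0, "hand": -1},
    {"x": 0, "y": 0, "z": 0, "wx": 0, "wy": 0, "wz": 0, "hand": -1},
    {"x": 0, "y": 0, "z": 0, "wx": 0, "wy": 0, "wz": 0, "hand": -1},
  ],
)

```text
time: 5.2
tool_pos: [0.5439, 0.0036, 0.0987]
tool_rot: [-0.0, 0.73, 0.683, -0.0]
contact_force: [-0.7, 0.7, -0.1]
gripper_width: -0.003
grasp_force: 0.0
```

Run:
```python
from h import *
import cv2, pickle
print(plan([.5985,.0245,.0325],-.066),manip.state()["grasp_force"]); c=calibration("wrist"); im=grab_frame("wrist")
pickle.dump((c,im),open("w3.pkl","wb"))
cv2.imwrite("pics/w3.png",cv2.resize(im,(800,600),interpolation=cv2.INTER_CUBIC))
```

```text
{'pos': array([0.5439, 0.0036, 0.0987]), 'shift': array([0.163, 0.354, 0.441]), 'tilt': array([-0., -0., -1.]), 'yaw': np.float64(-0.0665), 't': 5.2, 'w': -0.003, 'j': array([-0.13, -0.06,  1.9 , -0.  ,  1.3 , -0.06]), 'wz': np.float64(-0.001)} 0.0
```

View pics/w3.png

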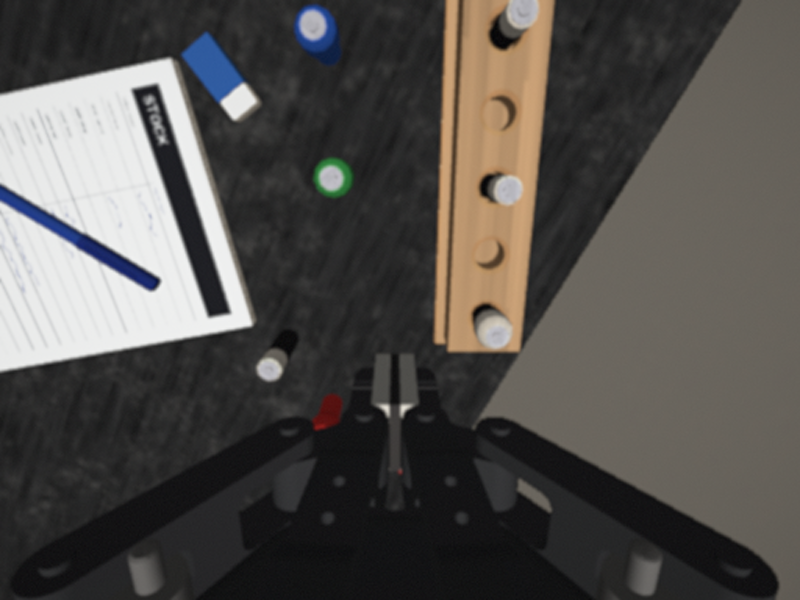

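The grasp missed: the fingers are fully shut and the cell still stands at (270,370). I'll check where the TCP and the cell project.

Run:
```python
from h import *
import pickle
c,_=pickle.load(open("w3.pkl","rb")); k=.64
s=manip.state(); p=s["tool_pos"]
print("tcp px",proj(c,p)/k,"grasp",proj(c,p+[0,0,.0187])/k)
print("loose1",ray(c,(269*k,371*k),.0505),"bot",ray(c,(288*k,334*k),0), "bore3",ray(c,(489*k,252*k),.03),"bore1",ray(c,(499*k,113*k),.03),
 "sw",ray(c,(497*k,331*k),.0605),"mid",ray(c,(509*k,190*k),.0605), "far",ray(c,(523*k,12*k),.0605))
# same in w2 pose: cell at (398,376), predicted already
T=calibration("top"); im=grab_frame("top"); 
import cv2; cv2.imwrite("pics/top2.png",im)
print(proj(T,p), proj(T,[.469,-.029,.0505]))
```

```text
tcp px [391.74693363 342.73869354] grasp [391.48930755 361.60335403]
loose1 [ 0.47076334 -0.02977787  0.0505    ] bot [ 0.4699138  -0.02760914  0.        ] bore3 [0.60036863 0.02639448 0.03      ] bore1 [0.60573559 0.09968166 0.03      ] sw [ 0.59805788 -0.00980262  0.0605    ] mid [0.60355709 0.06241525 0.0605    ] far [0.60869075 0.13630794 0.0605    ]
[272.50564467 165.86312913] [282.74041231 194.35803395]
```

Run:
```python
from h import *
import pickle,cv2
c,im=pickle.load(open("w3.pkl","rb")); p=manip.state()["tool_pos"]; M=rot().as_matrix()
S=calibration("side"); si=grab_frame("side")
def draw(c,im,f,box):
    x0,y0,x1,y1=box; o=cv2.resize(im[y0:y1,x0:x1],None,fx=f,fy=f,interpolation=cv2.INTER_CUBIC)
    for off,col in [((0,0,0),(0,0,255)),((0,0,-.0187),(0,255,0)),((.011,0,0),(255,0,0)),((-.011,0,0),(255,255,0)),((0,0,-.0727),(255,0,255))]:
        q=(proj(c,p+M@np.array(off))-[x0,y0]+.5)*f
        cv2.circle(o,tuple(int(v) for v in q),3,col,-1)
    return o
q=proj(S,p).astype(int); print(q)
a=draw(S,si,5,(q[0]-50,q[1]-75,q[0]+50,q[1]+40)); b=draw(c,im,4,(215,190,290,330))
h=600; a=a[:h]; b=b[:h]
out=np.zeros((600,a.shape[1]+b.shape[1],3),np.uint8); out[:a.shape[0],:a.shape[1]]=a; out[:b.shape[0],a.shape[1]:]=b
cv2.imwrite("pics/chk.png",out[:,:800]); print(out.shape)
```

```text
[286 152]
(600, 800, 3)
```

View pics/chk.png

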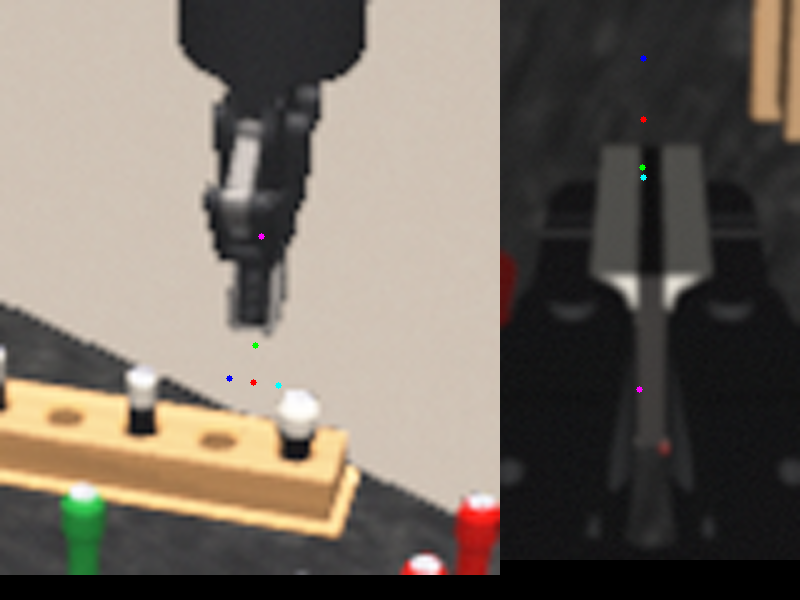

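In the side view the real fingertips end about 26 mm above the reported TCP (red dot), so the fingers closed above the cell. I'll measure that offset.

Run:
```python
from h import *
import pickle
c,_=pickle.load(open("w3.pkl","rb")); S=calibration("side"); p=manip.state()["tool_pos"]; M=rot().as_matrix()
for d in (.0,.01,.02,.024,.028,.032,.04,.05,.06):
    w=[(proj(c,p+M@np.array([x,0,-d]))-[215,190]+.5)*4 for x in (.011,0)]
    s=[(proj(S,p+M@np.array([x,0,-d]))-[236,77]+.5)*5 for x in (.011,0,-.011)]
    print(d,np.round(w).tolist(),np.round(s).tolist())
print(ray(calibration("top"),(0,0),0))
```

```text
0.0 [[143.0, 59.0], [143.0, 120.0]] [[229.0, 379.0], [254.0, 382.0], [278.0, 386.0]]
0.01 [[143.0, 81.0], [143.0, 144.0]] [[230.0, 359.0], [255.0, 363.0], [279.0, 366.0]]
0.02 [[142.0, 105.0], [142.0, 172.0]] [[231.0, 340.0], [256.0, 343.0], [281.0, 347.0]]
0.024 [[142.0, 116.0], [142.0, 183.0]] [[232.0, 332.0], [256.0, 336.0], [281.0, 339.0]]
0.028 [[142.0, 127.0], [142.0, 196.0]] [[232.0, 324.0], [257.0, 328.0], [282.0, 331.0]]
0.032 [[142.0, 138.0], [142.0, 209.0]] [[232.0, 316.0], [257.0, 320.0], [282.0, 323.0]]
0.04 [[141.0, 163.0], [141.0, 237.0]] [[233.0, 300.0], [258.0, 304.0], [283.0, 307.0]]
0.05 [[141.0, 198.0], [141.0, 276.0]] [[234.0, 280.0], [259.0, 284.0], [284.0, 287.0]]
0.06 [[140.0, 239.0], [140.0, 322.0]] [[235.0, 260.0], [260.0, 263.0], [286.0, 267.0]]
[1.06538738 0.85095516 0.        ]
```

The offset is about 28 mm, so the pads are about 37 mm tall and their centre lies about 47 mm behind the reported TCP. I'll regrasp lower.

>>> send_rows(
  rows=[
    {"x": -0.0623, "y": -0.119, "z": 0, "wx": 0, "wy": 0, "wz": 0, "hand": 0.3},
    {"x": -0.0623, "y": -0.119, "z": 0, "wx": 0, "wy": 0, "wz": 0, "hand": 0.3},
    {"x": -0.0623, "y": -0.119, "z": 0, "wx": 0, "wy": 0, "wz": 0, "hand": 0.3},
    {"x": -0.0623, "y": -0.119, "z": 0, "wx": 0, "wy": 0, "wz": 0, "hand": 0.3},
    {"x": 0, "y": 0, "z": 0, "wx": 0, "wy": 0, "wz": 0, "hand": 0.3},
    {"x": 0, "y": 0, "z": 0.133, "wx": 0, "wy": 0, "wz": 0, "hand": 0.3},
    {"x": 0, "y": 0, "z": 0.133, "wx": 0, "wy": 0, "wz": 0, "hand": 0.3},
    {"x": 0, "y": 0, "z": 0.133, "wx": 0, "wy": 0, "wz": 0, "hand": 0.3},
    {"x": 0, "y": 0, "z": 0.133, "wx": 0, "wy": 0, "wz": 0, "hand": 0.3},
    {"x": 0, "y": 0, "z": 0.133, "wx": 0, "wy": 0, "wz": 0, "hand": 0.3},
  ],
)

```text
time: 6.18
tool_pos: [0.4703, -0.0289, -0.0019]
tool_rot: [0.0, 0.73, 0.683, 0.0]
contact_force: [-0.5, 0.4, -0.2]
gripper_width: 0.651
grasp_force: 0.0
```

>>> send_rows(
  rows=[
    {"x": 0, "y": 0, "z": 0, "wx": 0, "wy": 0, "wz": 0, "hand": -1},
    {"x": 0, "y": 0, "z": 0, "wx": 0, "wy": 0, "wz": 0, "hand": -1},
    {"x": 0, "y": 0, "z": 0, "wx": 0, "wy": 0, "wz": 0, "hand": -1},
    {"x": 0, "y": 0, "z": 0, "wx": 0, "wy": 0, "wz": 0, "hand": -1},
    {"x": 0, "y": 0, "z": 0, "wx": 0, "wy": 0, "wz": 0, "hand": -1},
    {"x": 0, "y": 0, "z": 0, "wx": 0, "wy": 0, "wz": 0, "hand": -1},
    {"x": 0, "y": 0, "z": 0, "wx": 0, "wy": 0, "wz": 0, "hand": -1},
    {"x": 0, "y": 0, "z": 0, "wx": 0, "wy": 0, "wz": 0, "hand": -1},
    {"x": 0, "y": 0, "z": 0, "wx": 0, "wy": 0, "wz": 0, "hand": -1},
    {"x": 0, "y": 0, "z": 0, "wx": 0, "wy": 0, "wz": 0, "hand": -1},
  ],
)

```text
time: 7.02
tool_pos: [0.4715, -0.0292, 0.0002]
tool_rot: [0.001, 0.73, 0.683, 0.001]
contact_force: [-0.8, 0.4, 6.2]
gripper_width: 0.143
grasp_force: 59.0
```

Grasped: 59 N, opening about 12 mm. I'll lift and carry it over the bore next to the swollen cell.

>>> send_rows(
  rows=[
    {"x": 0, "y": 0, "z": -0.15, "wx": 0, "wy": 0, "wz": 0, "hand": -1},
    {"x": 0, "y": 0, "z": -0.2, "wx": 0, "wy": 0, "wz": 0, "hand": -1},
    {"x": 0, "y": 0, "z": -0.2, "wx": 0, "wy": 0, "wz": 0, "hand": -1},
    {"x": 0.07, "y": 0.138, "z": 0, "wx": 0, "wy": 0, "wz": 0, "hand": -1},
    {"x": 0.07, "y": 0.138, "z": 0, "wx": 0, "wy": 0, "wz": 0, "hand": -1},
    {"x": 0.07, "y": 0.138, "z": 0, "wx": 0, "wy": 0, "wz": 0, "hand": -1},
    {"x": 0.07, "y": 0.138, "z": 0, "wx": 0, "wy": 0, "wz": 0, "hand": -1},
    {"x": 0.07, "y": 0.138, "z": 0, "wx": 0, "wy": 0, "wz": 0, "hand": -1},
    {"x": 0.07, "y": 0.138, "z": 0, "wx": 0, "wy": 0, "wz": 0, "hand": -1},
    {"x": 0, "y": 0, "z": 0, "wx": 0, "wy": 0, "wz": 0, "hand": -1},
  ],
)

```text
time: 7.85
tool_pos: [0.6009, 0.0268, 0.0811]
tool_rot: [0.0, 0.73, 0.684, 0.001]
contact_force: [-0.5, 0.4, -1.0]
gripper_width: 0.136
grasp_force: 58.7
```

Run:
```python
from h import *
import pickle,cv2
s=manip.state(); p=s["tool_pos"]; print(plan([.6,.0255,.01],-.066), s["grasp_force"])
c=calibration("wrist"); im=grab_frame("wrist"); S=calibration("side"); si=grab_frame("side"); T=calibration("top"); ti=grab_frame("top")
pickle.dump((c,im,p,rot().as_matrix(),S,si,T,ti),open("w4.pkl","wb"))
M=rot().as_matrix()
b=(p+M@np.array([0,0,0])); q=proj(S,p).astype(int); x0,y0=q-[45,60]; print(q,x0,y0)
a=cv2.resize(si[y0:y0+120,x0:x0+80],None,fx=5,fy=5,interpolation=cv2.INTER_CUBIC)
w=cv2.resize(im[90:290,190:320],None,fx=3,fy=3,interpolation=cv2.INTER_CUBIC)
print(proj(c,p),proj(c,p-[0,0,0]+[0,0,.05]))
out=np.zeros((600,790,3),np.uint8); out[:600,:400]=a[:600]; out[:600,400:790]=w
cv2.imwrite("pics/m4.png",out)
```

```text
{'pos': array([0.6009, 0.0268, 0.0811]), 'shift': array([-0.01 , -0.006,  0.474]), 'tilt': array([ 0.002,  0.001, -1.   ]), 'yaw': np.float64(-0.0654), 't': 7.85, 'w': 0.136, 'j': array([-0.08,  0.1 ,  1.77,  0.  ,  1.27, -0.01]), 'wz': np.float64(0.001)} 58.68003966577817
[279 144] 234 84
[251.42252519 219.40024913] [251.30886733 258.64155755]
```

View pics/m4.png

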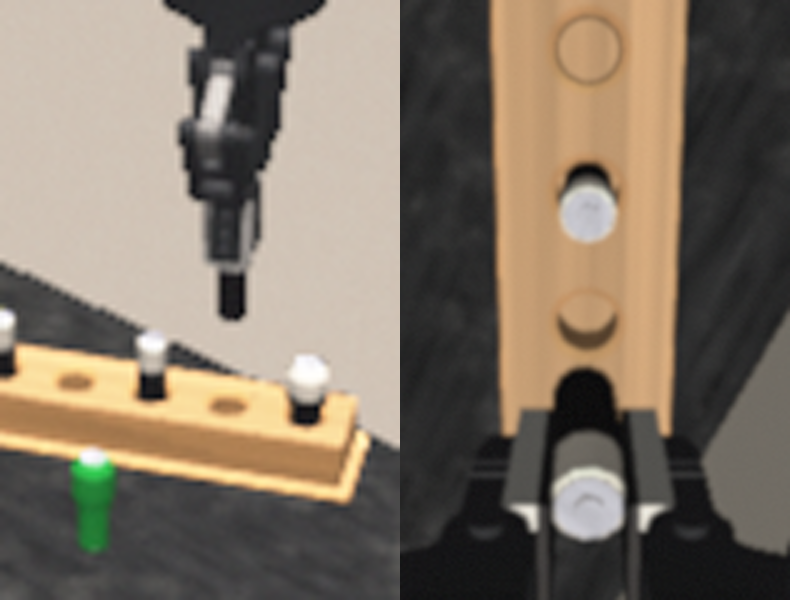

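The cell hangs vertically in the grip, bottom at about (232,313) in the left half. The wrist half shows the target bore at about (587,319), the far bore at (589,50) and the held cell's top at (590,500). I'll work out the correction.

Run:
```python
from h import *
import pickle
c,im,p,M,S,si,T,ti=pickle.load(open("w4.pkl","rb"))
w=lambda u,v:((u-400)/3+190-.33,v/3+90-.33); sd=lambda u,v:(u/5+234-.4,v/5+84-.4)
print("bore3",ray(c,w(587,320),.03),"bore1",ray(c,w(589,50),.03),"midtop",ray(c,w(588,213),.0605))
for zb in (.074,.078,.082): print(zb,"bot",ray(c,w(584,398),zb)[:2],"top",ray(c,w(590,500),zb+.0535)[:2], "sidebot",ray(S,sd(232,314),zb)[:2])
print("side bore3",ray(S,sd(229,406),.03),"bore1",ray(S,sd(76,382),.03), "tcp",p)
from fit import T as _;
```

```text
bore3 [0.6012875  0.02627118 0.03      ] bore1 [0.60671474 0.1002083  0.03      ] midtop [0.60395228 0.0632436  0.0605    ]
0.074 bot [0.60022123 0.0215371 ] top [0.60170181 0.02594183] sidebot [0.60625373 0.02589378]
0.078 bot [0.60035091 0.02330518] top [0.60183955 0.0283201 ] sidebot [0.59986389 0.02509628]
0.082 bot [0.60048059 0.02507327] top [0.60197728 0.03069838] sidebot [0.59347405 0.02429878]
side bore3 [0.59409528 0.02384423 0.03      ] bore1 [0.59989152 0.09982488 0.03      ] tcp [0.60088324 0.02683296 0.08111898]
```

>>> send_rows(
  rows=[
    {"x": -0.0067, "y": 0.004, "z": 0.08, "wx": 0, "wy": 0, "wz": 0, "hand": -1},
    {"x": 0, "y": 0, "z": 0.1, "wx": 0, "wy": 0, "wz": 0, "hand": -1},
    {"x": 0, "y": 0, "z": 0.08, "wx": 0, "wy": 0, "wz": 0, "hand": -1},
    {"x": 0, "y": 0, "z": 0.02, "wx": 0, "wy": 0, "wz": 0, "hand": -1},
    {"x": 0, "y": 0, "z": 0.02, "wx": 0, "wy": 0, "wz": 0, "hand": -1},
    {"x": 0, "y": 0, "z": 0.02, "wx": 0, "wy": 0, "wz": 0, "hand": -1},
    {"x": 0, "y": 0, "z": 0.02, "wx": 0, "wy": 0, "wz": 0, "hand": -1},
    {"x": 0, "y": 0, "z": 0.02, "wx": 0, "wy": 0, "wz": 0, "hand": -1},
    {"x": 0, "y": 0, "z": 0, "wx": 0, "wy": 0, "wz": 0, "hand": -1},
    {"x": 0, "y": 0, "z": 0, "wx": 0, "wy": 0, "wz": 0, "hand": -1},
  ],
)

```text
time: 8.83
tool_pos: [0.599, 0.0247, 0.0274]
tool_rot: [0.0, 0.73, 0.683, 0.0]
contact_force: [-0.1, -0.4, 0.2]
gripper_width: 0.138
grasp_force: 58.7
```

>>> send_rows(
  rows=[
    {"x": 0, "y": 0, "z": 0.02, "wx": 0, "wy": 0, "wz": 0, "hand": -1},
    {"x": 0, "y": 0, "z": 0.02, "wx": 0, "wy": 0, "wz": 0, "hand": -1},
    {"x": 0, "y": 0, "z": 0.02, "wx": 0, "wy": 0, "wz": 0, "hand": -1},
    {"x": 0, "y": 0, "z": 0.02, "wx": 0, "wy": 0, "wz": 0, "hand": -1},
    {"x": 0, "y": 0, "z": 0.01, "wx": 0, "wy": 0, "wz": 0, "hand": -1},
    {"x": 0, "y": 0, "z": 0, "wx": 0, "wy": 0, "wz": 0, "hand": -1},
    {"x": 0, "y": 0, "z": 0, "wx": 0, "wy": 0, "wz": 0, "hand": -1},
    {"x": 0, "y": 0, "z": 0, "wx": 0, "wy": 0, "wz": 0, "hand": -1},
    {"x": 0, "y": 0, "z": 0, "wx": 0, "wy": 0, "wz": 0, "hand": -1},
    {"x": 0, "y": 0, "z": 0, "wx": 0, "wy": 0, "wz": 0, "hand": -1},
  ],
)

```text
time: 9.67
tool_pos: [0.5995, 0.0247, 0.0138]
tool_rot: [0.001, 0.73, 0.683, 0.001]
contact_force: [5.1, 1.2, -1.7]
gripper_width: 0.14
grasp_force: 58.4
```

>>> send_rows(
  rows=[
    {"x": 0, "y": 0.005, "z": 0.01, "wx": 0, "wy": 0, "wz": 0, "hand": -1},
    {"x": 0, "y": 0, "z": 0.01, "wx": 0, "wy": 0, "wz": 0, "hand": -1},
    {"x": 0, "y": 0, "z": 0, "wx": 0, "wy": 0, "wz": 0, "hand": -0.2},
    {"x": 0, "y": 0, "z": 0, "wx": 0, "wy": 0, "wz": 0, "hand": -0.2},
    {"x": 0, "y": 0, "z": 0, "wx": 0, "wy": 0, "wz": 0, "hand": -0.2},
    {"x": 0, "y": 0, "z": 0, "wx": 0, "wy": 0, "wz": 0, "hand": -0.2},
    {"x": 0, "y": 0, "z": -0.1, "wx": 0, "wy": 0, "wz": 0, "hand": -0.2},
    {"x": 0, "y": 0, "z": -0.2, "wx": 0, "wy": 0, "wz": 0, "hand": -0.2},
    {"x": 0, "y": 0, "z": -0.2, "wx": 0, "wy": 0, "wz": 0, "hand": -0.2},
    {"x": 0, "y": 0, "z": 0, "wx": 0, "wy": 0, "wz": 0, "hand": -0.2},
  ],
)

```text
time: 10.5
tool_pos: [0.6037, 0.0241, 0.0927]
tool_rot: [0.004, 0.73, 0.683, 0.003]
contact_force: [0.9, 0.4, 1.6]
gripper_width: 0.399
grasp_force: 0.0
```

Run:
```python
from h import *
import pickle,cv2
s=manip.state(); print(plan([.4715,-.1317,.0],-.066), s["gripper_width"])
c=calibration("wrist"); im=grab_frame("wrist"); S=calibration("side"); si=grab_frame("side")
pickle.dump((c,im,S,si),open("w5.pkl","wb"))
# numeric check on the side image: bright-metal cells in the caddy: topmost bright pixel rows near each expected cell top
for i in (2,0,-1,-2):
    p=[.6,.0625]; X=[.599+.066*.038*i*1.0,.0625+.038*i,.0605]; q=proj(S,X); 
    x,y=np.round(q).astype(int); patch=si[y-10:y+12,x-5:x+6].astype(int); 
    neutral=(patch.min(2)>120)&((patch.max(2)-patch.min(2))<28); rr=np.argwhere(neutral); print(i,q.round(1),"rows",(rr[:,0].min()+y-10,rr[:,0].max()+y-10,rr[:,1].mean()+x-5) if len(rr) else None)
```

```text
{'pos': array([0.6037, 0.0241, 0.0927]), 'shift': array([-1.095, -0.816,  0.61 ]), 'tilt': array([ 0.01 , -0.001, -1.   ]), 'yaw': np.float64(-0.0666), 't': 10.5, 'w': 0.399, 'j': array([-0.08,  0.09,  1.76, -0.  ,  1.28, -0.02]), 'wz': np.float64(-0.001)} 0.39901265630529625
2 [233.4 146.7] rows (np.int64(137), np.int64(153), np.float64(233.74))
0 [264.1 151.2] rows (np.int64(141), np.int64(158), np.float64(264.2972972972973))
-1 [279.8 153.5] rows (np.int64(143), np.int64(161), np.float64(280.1629213483146))
-2 [295.7 155.8] rows (np.int64(146), np.int64(164), np.float64(295.9081081081081))
```

Run:
```python
from h import *
import pickle
c,im,S,si=pickle.load(open("w5.pkl","rb"))
for i in (2,0,-1,-2):
    X=[.599+.066*.038*i,.0625+.038*i,.0605]; q=proj(S,X); x,y=np.round(q).astype(int); print(i,q.round(1),si[y-4:y+18,x-1:x+2].mean((1,2)).astype(int))
T=calibration("top"); ti=grab_frame("top")
# same check on first loose spot: is it empty
q=proj(T,[.469,-.029,.0505]).round().astype(int); print(ti[q[1]-2:q[1]+3,q[0]-2:q[0]+3].mean(2).astype(int))
for i in (0,-1):
  q=proj(c,[.603+.066*.038*i,.0632+.037*i,.0605]).round().astype(int);print(q); print(im[q[1]-12:q[1]+13:2,q[0]-12:q[0]+13:2].mean(2).astype(int))
```

```text
2 [233.4 146.7] [ 67  72 113 219 246 242 212 182 183 183 157  91  30  29  28  29 103 188
 209 176 131 128]
0 [264.1 151.2] [195 195 188 206 232 249 247 214 183 183 183 132  48  29  29  28  29 143
 200 210 182 140]
-1 [279.8 153.5] [195 195 195 195 234 243 247 235 192 181 181 175 118  29  29  29  28  82
 181 209 198 161]
-2 [295.7 155.8] [194 194 194 229 243 250 252 251 240 209 189 179 118  28  28  32  48 160
 205 211 182 137]
[[93 92 89 87 77]
 [92 92 91 89 82]
 [94 92 91 89 83]
 [92 93 89 90 84]
 [93 91 91 90 85]]
[247 154]
[[149 144 145 126  51  15  27  28  15  40 116 143 146]
 [149 141 145  99  47  75  95  91  72  43  94 149 141]
 [146 139 128  89 125 162 182 178 157 118  79 139 138]
 [147 136 106 139 194 202 206 201 200 193 128 119 135]
 [147 137 115 183 201 199 194 196 191 197 178 106 135]
 [149 141 152 195 201 194 178 189 192 201 205 144 140]
 [149 147 178 198 200 193 192 189 191 202 203 170 145]
 [150 149 183 200 199 197 193 191 193 203 199 166 148]
 [150 150 170 196 200 200 194 187 192 203 200 161 149]
 [151 151 158 186 198 200 197 193 193 204 189 153 151]
 [150 152 156 164 1
[... 172 characters left out ...]
16  39  54  59  44  23  46 130 110 142]
 [150 145  77  59  93  98  97  92  74  42  84  95 142]
 [151 146  87  92 104 109 111 102  95  70  58 110 145]
 [152 145  94 123 169 187 188 163 127  94  84 136 148]
 [153 146 130 185 202 204 199 194 197 142 112 147 150]
 [152 150 177 204 197 198 198 197 200 187 148 149 152]
 [152 161 196 197 195 189 186 192 199 200 174 150 151]
 [151 164 190 194 191 191 194 191 197 197 176 151 151]
 [152 159 198 204 196 193 191 191 198 190 165 151 152]
 [152 155 181 203 204 198 193 194 197 180 156 151 152]
 [153 154 159 177 197 202 199 194 186 161 154 151 152]
 [153 155 156 157 160 167 168 157 151 152 153 151 152]
 [153 155 157 157 153 150 150 148 149 154 154 150 153]]
```

The first cell sits as deep as its neighbours. Now the second loose cell.

>>> send_rows(
  rows=[
    {"x": -0.183, "y": -0.1355, "z": 0, "wx": 0, "wy": 0, "wz": 0, "hand": 0.1},
    {"x": -0.183, "y": -0.1355, "z": 0, "wx": 0, "wy": 0, "wz": 0, "hand": 0.1},
    {"x": -0.183, "y": -0.1355, "z": 0, "wx": 0, "wy": 0, "wz": 0, "hand": 0.1},
    {"x": -0.183, "y": -0.1355, "z": 0, "wx": 0, "wy": 0, "wz": 0, "hand": 0.1},
    {"x": -0.183, "y": -0.1355, "z": 0, "wx": 0, "wy": 0, "wz": 0, "hand": 0.1},
    {"x": -0.183, "y": -0.1355, "z": 0, "wx": 0, "wy": 0, "wz": 0, "hand": 0.1},
    {"x": 0, "y": 0, "z": 0, "wx": 0, "wy": 0, "wz": 0, "hand": 0.1},
    {"x": 0, "y": 0, "z": 0, "wx": 0, "wy": 0, "wz": 0, "hand": 0.1},
    {"x": 0, "y": 0, "z": 0, "wx": 0, "wy": 0, "wz": 0, "hand": 0.1},
    {"x": 0, "y": 0, "z": 0, "wx": 0, "wy": 0, "wz": 0, "hand": 0.1},
  ],
)

```text
time: 11.48
tool_pos: [0.4668, -0.1308, 0.0848]
tool_rot: [-0.001, 0.73, 0.684, -0.0]
contact_force: [0.0, -0.2, -0.2]
gripper_width: 0.549
grasp_force: 0.0
```

Run:
```python
from h import *
import cv2
print(plan([.4718,-.132,-.001],-.066)); c=calibration("wrist"); im=grab_frame("wrist")
q=proj(c,[.472,-.132,.0505]); print(q); x,y=q.round().astype(int)
# metal top of the cell: bright neutral blob near prediction
g=((im.min(2)>140)&(np.ptp(im.astype(int),axis=2)<30)).astype(np.uint8); n,l,st,ce=cv2.connectedComponentsWithStats(g)
for i in range(1,n):
    if st[i,4]>20 and np.hypot(*(ce[i]-q))<40: print(st[i],ce[i],ray(c,ce[i],.0505))
```

```text
{'pos': array([ 0.4668, -0.1308,  0.0848]), 'shift': array([-0.006,  0.035,  0.572]), 'tilt': array([-0.001,  0.001, -1.   ]), 'yaw': np.float64(-0.0657), 't': 11.48, 'w': 0.549, 'j': array([-0.43, -0.19,  2.04,  0.  ,  1.29, -0.36]), 'wz': np.float64(0.0)}
[258.14902489 203.32066726]
[250 196  16  16 210] [257.4        203.57142857] [ 0.47138752 -0.1321738   0.0505    ]
```

>>> send_rows(
  rows=[
    {"x": -0.006, "y": 0.033, "z": 0, "wx": 0, "wy": 0, "wz": 0, "hand": 0.1},
    {"x": 0, "y": 0, "z": 0.115, "wx": 0, "wy": 0, "wz": 0, "hand": 0.1},
    {"x": 0, "y": 0, "z": 0.115, "wx": 0, "wy": 0, "wz": 0, "hand": 0.1},
    {"x": 0, "y": 0, "z": 0.115, "wx": 0, "wy": 0, "wz": 0, "hand": 0.1},
    {"x": 0, "y": 0, "z": 0.115, "wx": 0, "wy": 0, "wz": 0, "hand": 0.1},
    {"x": 0, "y": 0, "z": 0.115, "wx": 0, "wy": 0, "wz": 0, "hand": 0.1},
    {"x": 0, "y": 0, "z": 0, "wx": 0, "wy": 0, "wz": 0, "hand": 0.1},
    {"x": 0, "y": 0, "z": 0, "wx": 0, "wy": 0, "wz": 0, "hand": -1},
    {"x": 0, "y": 0, "z": 0, "wx": 0, "wy": 0, "wz": 0, "hand": -1},
    {"x": 0, "y": 0, "z": 0, "wx": 0, "wy": 0, "wz": 0, "hand": -1},
  ],
)

```text
time: 12.37
tool_pos: [0.4731, -0.1332, 0.0009]
tool_rot: [0.001, 0.73, 0.683, 0.0]
contact_force: [-0.5, -0.2, 3.0]
gripper_width: 0.143
grasp_force: 61.0
```

>>> send_rows(
  rows=[
    {"x": 0, "y": 0, "z": 0, "wx": 0, "wy": 0, "wz": 0, "hand": -1},
    {"x": 0, "y": 0, "z": 0, "wx": 0, "wy": 0, "wz": 0, "hand": -1},
    {"x": 0, "y": 0, "z": 0, "wx": 0, "wy": 0, "wz": 0, "hand": -1},
    {"x": 0, "y": 0, "z": 0, "wx": 0, "wy": 0, "wz": 0, "hand": -1},
    {"x": 0, "y": 0, "z": 0, "wx": 0, "wy": 0, "wz": 0, "hand": -1},
    {"x": 0, "y": 0, "z": -0.1, "wx": 0, "wy": 0, "wz": 0, "hand": -1},
    {"x": 0, "y": 0, "z": -0.2, "wx": 0, "wy": 0, "wz": 0, "hand": -1},
    {"x": 0, "y": 0, "z": -0.2, "wx": 0, "wy": 0, "wz": 0, "hand": -1},
    {"x": 0, "y": 0, "z": -0.13, "wx": 0, "wy": 0, "wz": 0, "hand": -1},
    {"x": 0, "y": 0, "z": 0, "wx": 0, "wy": 0, "wz": 0, "hand": -1},
  ],
)

```text
time: 13.2
tool_pos: [0.4746, -0.1343, 0.099]
tool_rot: [0.004, 0.73, 0.683, 0.002]
contact_force: [0.2, -0.8, 0.1]
gripper_width: 0.138
grasp_force: 58.5
```

```bash
python3 -c "
from h import *
print(plan([.6048,.1005,.09],-.066))"
```

```text
{'pos': array([ 0.4746, -0.1343,  0.099 ]), 'shift': array([1.62 , 0.761, 0.061]), 'tilt': array([ 0.008, -0.004, -1.   ]), 'yaw': np.float64(-0.0666), 't': 13.2, 'w': 0.138, 'j': array([-0.43, -0.19,  2.02, -0.  ,  1.31, -0.36]), 'wz': np.float64(-0.001)}
```

>>> send_rows(
  rows=[
    {"x": 0.2, "y": 0.096, "z": 0, "wx": 0, "wy": 0, "wz": 0, "hand": -1},
    {"x": 0.2, "y": 0.096, "z": 0, "wx": 0, "wy": 0, "wz": 0, "hand": -1},
    {"x": 0.2, "y": 0.096, "z": 0, "wx": 0, "wy": 0, "wz": 0, "hand": -1},
    {"x": 0.2, "y": 0.096, "z": 0, "wx": 0, "wy": 0, "wz": 0, "hand": -1},
    {"x": 0.2, "y": 0.096, "z": 0, "wx": 0, "wy": 0, "wz": 0, "hand": -1},
    {"x": 0.2, "y": 0.096, "z": 0, "wx": 0, "wy": 0, "wz": 0, "hand": -1},
    {"x": 0.2, "y": 0.096, "z": 0, "wx": 0, "wy": 0, "wz": 0, "hand": -1},
    {"x": 0.2, "y": 0.096, "z": 0, "wx": 0, "wy": 0, "wz": 0, "hand": -1},
    {"x": 0, "y": 0, "z": 0.0, "wx": 0, "wy": 0, "wz": 0, "hand": -1},
    {"x": 0, "y": 0, "z": 0.0, "wx": 0, "wy": 0, "wz": 0, "hand": -1},
  ],
)

```text
time: 14.03
tool_pos: [0.602, 0.1001, 0.0921]
tool_rot: [-0.001, 0.729, 0.684, -0.001]
contact_force: [-0.3, -0.3, -0.2]
gripper_width: 0.137
grasp_force: 58.5
```

```bash
cat > blob.py <<'E'
from h import *
import cv2,pickle
def blobs(im,q,r):
    g=((im.min(2)>170)&(np.ptp(im.astype(int),axis=2)<30)).astype(np.uint8); n,l,st,ce=cv2.connectedComponentsWithStats(g)
    return [(st[i].tolist(),ce[i].round(1)) for i in range(1,n) if st[i,4]>20 and np.hypot(*(ce[i]-q))<r]
E
python3 - <<'E'
from blob import *
s=manip.state(); p=s["tool_pos"]; M=rot().as_matrix()
print(plan([.6055,.1,.03],-.066))
c=calibration("wrist"); im=grab_frame("wrist"); S=calibration("side"); si=grab_frame("side"); pickle.dump((c,im,p,M,S,si),open("w6.pkl","wb"))
c4,im4,p4,M4,*_=pickle.load(open("w4.pkl","rb"))
print("held now",blobs(im,(253,256),25)); print("held w4",blobs(im4,(253,256),25))
x,y=np.round(proj(S,[.6025,.1005,.03])).astype(int); print(x,y); print(si[y-6:y+7,x-8:x+9].mean(2).astype(int))
print("cell bottom side"); x,y=np.round(proj(S,p)).astype(int); print(x,y); print(si[y-8:y+9,x-7:x+8].mean(2).astype(int))
E
```

```text
{'pos': array([0.602 , 0.1001, 0.0921]), 'shift': array([0.001, 0.025, 0.414]), 'tilt': array([-0.003, -0.001, -1.   ]), 'yaw': np.float64(-0.0641), 't': 14.03, 'w': 0.137, 'j': array([ 0.04,  0.11,  1.74, -0.  ,  1.3 ,  0.11]), 'wz': np.float64(0.002)}
held now [([242, 245, 22, 22, 399], array([252.3, 255.7])), ([229, 259, 7, 7, 22], array([232.7, 261.1])), ([270, 259, 6, 7, 24], array([271.5, 261.2]))]
held w4 [([242, 246, 22, 23, 410], array([252.3, 257.2])), ([270, 259, 7, 7, 26], array([271.7, 261.2]))]
249 159
[[167 151 134 107  93  79  65  65  65  65  67  65  67  73  75  77  76]
 [212 208 205 195 192 185 182 166 149 131 102  89  77  69  70  73  73]
 [215 216 217 217 218 218 217 212 208 203 195 189 185 167 152 136 109]
 [210 211 211 212 215 216 217 217 217 219 219 218 217 213 209 204 197]
 [208 208 207 208 208 207 208 207 209 210 211 213 215 216 218 218 218]
 [210 211 209 206 203 191 183 180 175 185 197 202 206 210 211 211 213]
 [212 212 213 206 189 157 139 137 132 144 159 182 199 206 205 205 207]
 [208 209 210 203 173 127 117 119 121 121 116 162 198 209 208 207 207]
 [208 207 
[... 742 characters left out ...]
3 193]
 [192 192 192 192 134  29  31  30  31  29 151 194 194 192 193]
 [192 193 194 193 134  31  29  30  28  30 151 194 195 193 194]
 [193 192 193 192 134  28  30  28  27  27 149 193 193 193 194]
 [193 194 194 193 134  29  32  30  28  27 150 192 194 194 193]
 [170 192 193 193 171 106  27  29  43 120 176 194 193 194 194]
 [116 138 170 192 194 171 150 151 153 176 193 193 194 194 194]
 [ 66  66 117 139 173 193 193 193 193 192 194 193 193 194 193]
 [ 66  71  74  70 115 138 171 193 192 193 193 193 195 194 193]
 [ 69  70  72  73  73  66 113 136 171 195 194 193 193 193 193]
 [ 71  74  76  75  74  71  69  65 113 139 171 194 193 193 193]
 [ 68  73  75  75  71  69  68  70  70  69 116 142 138 172 193]]
```

Run:
```python
from blob import *
c6,im6,p6,M6,S,si6=pickle.load(open("w6.pkl","rb")); c4,im4,p4,M4,S4,si4,*_=pickle.load(open("w4.pkl","rb"))
def cen(row,x0,x1,thr):
    r=row[x0:x1].astype(float); m=r.argmin(); 
    a=m
    while r[a]<thr: a-=1
    b=m
    while r[b]<thr: b+=1
    return x0+.5*((a+(r[a]-thr)/(r[a]-r[a+1]))+(b-(r[b]-thr)/(r[b]-r[b-1])))
def rayx(c,uv,x):
    d=c["R"].T@np.linalg.solve(c["camera_matrix"],[*uv,1.]); o=-c["R"].T@c["t"]; return o+d*(x-o[0])/d[0]
for n,si,p,bx,br in (("c1",si4,p4,(.599,.0247),None),("c2",si6,p6,(.6025,.1005),None)):
    g=si.mean(2); qc=proj(S,p).round().astype(int); ys=range(qc[1]-5,qc[1]+1)
    uc=np.mean([cen(g[y],qc[0]-8,qc[0]+9,110) for y in ys]); X=rayx(S,(uc,qc[1]-2),p[0])
    qb=proj(S,[*bx,.03]).round().astype(int); ub=np.mean([cen(g[y],qb[0]-8,qb[0]+9,165) for y in (qb[1],qb[1]+1,qb[1]+2)])
    B=ray(S,(ub,qb[1]+1),.03); print(n,"cell px",uc,"X",X.round(4),"tcp",p.round(4),"bore px",ub,"B",B.round(4),"cell-bore y",round(X[1]-B[1],4))
```

```text
c1 cell px 279.9547078101375 X [0.6009 0.0257 0.0866] tcp [0.6009 0.0268 0.0811] bore px 279.1042485553891 B [0.5931 0.0244 0.03  ] cell-bore y 0.0013
c2 cell px 248.9512274156091 X [0.602  0.0996 0.0988] tcp [0.602  0.1001 0.0921] bore px 248.56861359856384 B [0.5998 0.1004 0.03  ] cell-bore y -0.0008
```

>>> send_rows(
  rows=[
    {"x": 0.002, "y": 0.026, "z": 0.05, "wx": 0, "wy": 0, "wz": 0, "hand": -1},
    {"x": 0, "y": 0, "z": 0.1, "wx": 0, "wy": 0, "wz": 0, "hand": -1},
    {"x": 0, "y": 0, "z": 0.1, "wx": 0, "wy": 0, "wz": 0, "hand": -1},
    {"x": 0, "y": 0, "z": 0.05, "wx": 0, "wy": 0, "wz": 0, "hand": -1},
    {"x": 0, "y": 0, "z": 0, "wx": 0, "wy": 0, "wz": 0, "hand": -1},
    {"x": 0, "y": 0, "z": 0, "wx": 0, "wy": 0, "wz": 0, "hand": -1},
    {"x": 0, "y": 0, "z": 0, "wx": 0, "wy": 0, "wz": 0, "hand": -1},
    {"x": 0, "y": 0, "z": 0, "wx": 0, "wy": 0, "wz": 0, "hand": -1},
    {"x": 0, "y": 0, "z": 0, "wx": 0, "wy": 0, "wz": 0, "hand": -1},
    {"x": 0, "y": 0, "z": 0, "wx": 0, "wy": 0, "wz": 0, "hand": -1},
  ],
)

```text
time: 14.97
tool_pos: [0.6072, 0.099, 0.0498]
tool_rot: [0.0, 0.73, 0.683, 0.001]
contact_force: [-0.4, 0.3, 0.1]
gripper_width: 0.139
grasp_force: 58.5
```

```bash
python3 -c "
from h import *
print(plan([.606,.1001,.03],-.066))"
```

```text
{'pos': array([0.6072, 0.099 , 0.0498]), 'shift': array([ 0.007, -0.008,  0.132]), 'tilt': array([ 0.001,  0.   , -1.   ]), 'yaw': np.float64(-0.0667), 't': 14.97, 'w': 0.139, 'j': array([0.04, 0.16, 1.76, 0.  , 1.22, 0.11]), 'wz': np.float64(-0.001)}
```

>>> send_rows(
  rows=[
    {"x": 0.005, "y": -0.009, "z": 0, "wx": 0, "wy": 0, "wz": 0, "hand": -1},
    {"x": 0, "y": 0, "z": 0.03, "wx": 0, "wy": 0, "wz": 0, "hand": -1},
    {"x": 0, "y": 0, "z": 0.03, "wx": 0, "wy": 0, "wz": 0, "hand": -1},
    {"x": 0, "y": 0, "z": 0.02, "wx": 0, "wy": 0, "wz": 0, "hand": -1},
    {"x": 0, "y": 0, "z": 0.02, "wx": 0, "wy": 0, "wz": 0, "hand": -1},
    {"x": 0, "y": 0, "z": 0.02, "wx": 0, "wy": 0, "wz": 0, "hand": -1},
    {"x": 0, "y": 0, "z": 0.02, "wx": 0, "wy": 0, "wz": 0, "hand": -1},
    {"x": 0, "y": 0, "z": 0.02, "wx": 0, "wy": 0, "wz": 0, "hand": -1},
    {"x": 0, "y": 0, "z": 0, "wx": 0, "wy": 0, "wz": 0, "hand": -1},
    {"x": 0, "y": 0, "z": 0, "wx": 0, "wy": 0, "wz": 0, "hand": -1},
  ],
)

```text
time: 15.8
tool_pos: [0.6054, 0.0999, 0.0247]
tool_rot: [-0.0, 0.73, 0.683, 0.0]
contact_force: [1.4, 1.1, -0.7]
gripper_width: 0.142
grasp_force: 58.6
```

>>> send_rows(
  rows=[
    {"x": 0, "y": 0.002, "z": 0.02, "wx": 0, "wy": 0, "wz": 0, "hand": -1},
    {"x": 0, "y": 0, "z": 0.02, "wx": 0, "wy": 0, "wz": 0, "hand": -1},
    {"x": 0, "y": 0, "z": 0.02, "wx": 0, "wy": 0, "wz": 0, "hand": -1},
    {"x": 0, "y": 0, "z": 0.02, "wx": 0, "wy": 0, "wz": 0, "hand": -1},
    {"x": 0, "y": 0, "z": 0.005, "wx": 0, "wy": 0, "wz": 0, "hand": -1},
    {"x": 0, "y": 0, "z": 0, "wx": 0, "wy": 0, "wz": 0, "hand": -1},
    {"x": 0, "y": 0, "z": 0, "wx": 0, "wy": 0, "wz": 0, "hand": -1},
    {"x": 0, "y": 0, "z": 0, "wx": 0, "wy": 0, "wz": 0, "hand": -0.2},
    {"x": 0, "y": 0, "z": 0, "wx": 0, "wy": 0, "wz": 0, "hand": -0.2},
    {"x": 0, "y": 0, "z": 0, "wx": 0, "wy": 0, "wz": 0, "hand": -0.2},
  ],
)

```text
time: 16.63
tool_pos: [0.6054, 0.0997, 0.0122]
tool_rot: [-0.0, 0.73, 0.683, -0.0]
contact_force: [0.1, -0.4, 0.7]
gripper_width: 0.395
grasp_force: 0.0
```

>>> send_rows(
  rows=[
    {"x": 0, "y": 0, "z": 0, "wx": 0, "wy": 0, "wz": 0, "hand": -0.2},
    {"x": 0, "y": 0, "z": 0, "wx": 0, "wy": 0, "wz": 0, "hand": -0.2},
    {"x": 0, "y": 0, "z": 0, "wx": 0, "wy": 0, "wz": 0, "hand": -0.2},
    {"x": 0, "y": 0, "z": -0.1, "wx": 0, "wy": 0, "wz": 0, "hand": -0.2},
    {"x": 0, "y": 0, "z": -0.2, "wx": 0, "wy": 0, "wz": 0, "hand": -0.2},
    {"x": 0, "y": 0, "z": -0.25, "wx": 0, "wy": 0, "wz": 0, "hand": -0.2},
    {"x": 0, "y": 0, "z": -0.25, "wx": 0, "wy": 0, "wz": 0, "hand": -0.2},
    {"x": 0.1, "y": -0.15, "z": 0, "wx": 0, "wy": 0, "wz": 0, "hand": 0.6},
    {"x": 0.1, "y": -0.15, "z": 0, "wx": 0, "wy": 0, "wz": 0, "hand": 0.6},
    {"x": 0.1, "y": -0.15, "z": 0, "wx": 0, "wy": 0, "wz": 0, "hand": 0.6},
  ],
)

```text
time: 17.47
tool_pos: [0.5413, 0.1495, 0.1335]
tool_rot: [0.001, 0.731, 0.683, 0.001]
contact_force: [-0.1, 1.8, 0.7]
gripper_width: 0.793
grasp_force: 0.0
```

Run:
```python
from blob import *
S=calibration("side"); si=grab_frame("side"); T=calibration("top"); ti=grab_frame("top")
for i in (2,1,0,-1,-2):
    X=[.599+.066*.038*i,.0625+.038*i,.0605]; q=proj(S,X); x,y=np.round(q).astype(int); print(i,q.round(1),si[y-4:y+18,x-1:x+2].mean((1,2)).astype(int))
print(plan([.48,.3,.1]))
# tongs: find in top image the light, desaturated-pinkish thin shape
g=ti.astype(int); x0,y0,x1,y1=135,150,200,232
hsv=cv2.cvtColor(ti,cv2.COLOR_BGR2HSV)[y0:y1,x0:x1]; m=(hsv[...,2]>100)
n,l,st,ce=cv2.connectedComponentsWithStats(m.astype(np.uint8))
print([(st[i].tolist(),ce[i].round(1)) for i in range(1,n) if st[i,4]>15])
cv2.imwrite("pics/top7.png",ti)
```

```text
2 [233.4 146.7] [ 66  71 111 217 245 240 210 180 180 180 154  90  29  30  29  30 101 186
 207 173 130 127]
1 [248.6 149. ] [ 69  67  62 169 230 247 242 207 179 179 179 129  46  29  28  28  42 170
 208 202 167 130]
0 [264.1 151.2] [193 192 185 202 230 249 246 212 180 181 180 130  46  29  29  28  27 140
 198 209 180 138]
-1 [279.8 153.5] [193 192 192 192 232 242 246 234 189 179 179 173 117  29  30  27  29  82
 179 208 196 159]
-2 [295.7 155.8] [192 191 192 226 241 249 252 250 238 205 186 176 116  28  30  32  48 158
 203 209 180 134]
{'pos': array([0.5389, 0.1509, 0.1321]), 'shift': array([ 0.967, -0.455,  0.215]), 'tilt': array([-0.001,  0.001, -1.   ]), 'yaw': np.float64(-0.0639), 't': 17.57, 'w': 0.801, 'j': array([ 0.14, -0.05,  1.83,  0.  ,  1.36,  0.2 ])}
[([7, 0, 58, 82, 1406], array([46.1, 44.8])), ([47, 0, 18, 10, 151], array([55.9,  3.9]))]
```

Both cells are seated at the same depth as their neighbours. Next I'll move over the tongs and turn to their direction.

>>> send_rows(
  rows=[
    {"x": 0.198, "y": -0.095, "z": 0, "wx": 0, "wy": 0, "wz": 0, "hand": 1},
    {"x": 0.198, "y": -0.095, "z": 0, "wx": 0, "wy": 0, "wz": 0, "hand": 1},
    {"x": 0.198, "y": -0.095, "z": 0, "wx": 0, "wy": 0, "wz": 0, "hand": 1},
    {"x": 0.198, "y": -0.095, "z": 0, "wx": 0, "wy": 0, "wz": 0, "hand": 1},
    {"x": 0.198, "y": -0.095, "z": 0, "wx": 0, "wy": 0, "wz": 0, "hand": 1},
    {"x": 0, "y": 0, "z": 0, "wx": 0, "wy": 0, "wz": 0.14, "hand": 1},
    {"x": 0, "y": 0, "z": 0, "wx": 0, "wy": 0, "wz": 0.14, "hand": 1},
    {"x": 0, "y": 0, "z": 0, "wx": 0, "wy": 0, "wz": 0.14, "hand": 1},
    {"x": 0, "y": 0, "z": 0, "wx": 0, "wy": 0, "wz": 0.14, "hand": 1},
    {"x": 0, "y": 0, "z": 0, "wx": 0, "wy": 0, "wz": 0.14, "hand": 1},
  ],
)

```text
time: 18.4
tool_pos: [0.4806, 0.3019, 0.1321]
tool_rot: [0.0, 0.89, 0.457, 0.0]
contact_force: [-0.7, 0.1, -0.5]
gripper_width: 1.001
grasp_force: 0.0
```

>>> send_rows(
  rows=[
    {"x": 0, "y": 0, "z": 0, "wx": 0, "wy": 0, "wz": 0.14, "hand": 1},
    {"x": 0, "y": 0, "z": 0, "wx": 0, "wy": 0, "wz": 0.14, "hand": 1},
    {"x": 0, "y": 0, "z": 0, "wx": 0, "wy": 0, "wz": 0.14, "hand": 1},
    {"x": 0, "y": 0, "z": 0, "wx": 0, "wy": 0, "wz": 0, "hand": 1},
    {"x": 0, "y": 0, "z": 0, "wx": 0, "wy": 0, "wz": 0, "hand": 1},
    {"x": 0, "y": 0, "z": 0, "wx": 0, "wy": 0, "wz": 0, "hand": 1},
    {"x": 0, "y": 0, "z": 0, "wx": 0, "wy": 0, "wz": 0, "hand": 1},
    {"x": 0, "y": 0, "z": 0, "wx": 0, "wy": 0, "wz": 0, "hand": 1},
    {"x": 0, "y": 0, "z": 0, "wx": 0, "wy": 0, "wz": 0, "hand": 1},
    {"x": 0, "y": 0, "z": 0, "wx": 0, "wy": 0, "wz": 0, "hand": 1},
  ],
)

```text
time: 19.23
tool_pos: [0.48, 0.3021, 0.1321]
tool_rot: [0.0, 0.952, 0.307, -0.0]
contact_force: [-0.6, 0.3, -0.3]
gripper_width: 1.003
grasp_force: 0.0
```

Run:
```python
from blob import *
s=manip.state(); p=s["tool_pos"]; M=rot().as_matrix(); print(plan([.477,.304,.1],-.95))
c=calibration("wrist"); im=grab_frame("wrist"); S=calibration("side"); si=grab_frame("side"); pickle.dump((c,im,p,M,S,si),open("w8.pkl","wb"))
ti=cv2.imread("pics/top0.png")
a=cv2.resize(im,(512,384)); b=cv2.resize(ti[150:232,135:203],None,fx=4,fy=4,interpolation=cv2.INTER_CUBIC)
q=proj(S,p).astype(int); x0=max(0,q[0]-40); y0=max(0,q[1]-45); print(q,x0,y0); d=cv2.resize(si[y0:y0+72,x0:x0+90],None,fx=3,fy=3,interpolation=cv2.INTER_CUBIC)
out=np.zeros((600,800,3),np.uint8); out[:384,:512]=a; out[:b.shape[0],516:516+b.shape[1]]=b; out[384:384+d.shape[0],:d.shape[1]]=d
cv2.imwrite("pics/m8.png",out)
```

```text
{'pos': array([0.48  , 0.3021, 0.1321]), 'shift': array([-0.009, -0.022,  0.214]), 'tilt': array([ 0., -0., -1.]), 'yaw': np.float64(-0.9458), 't': 19.23, 'w': 1.003, 'j': array([ 0.43, -0.03,  1.81, -0.  ,  1.36,  1.38]), 'wz': np.float64(0.005)}
[145 140] 105 95
```

View pics/m8.png

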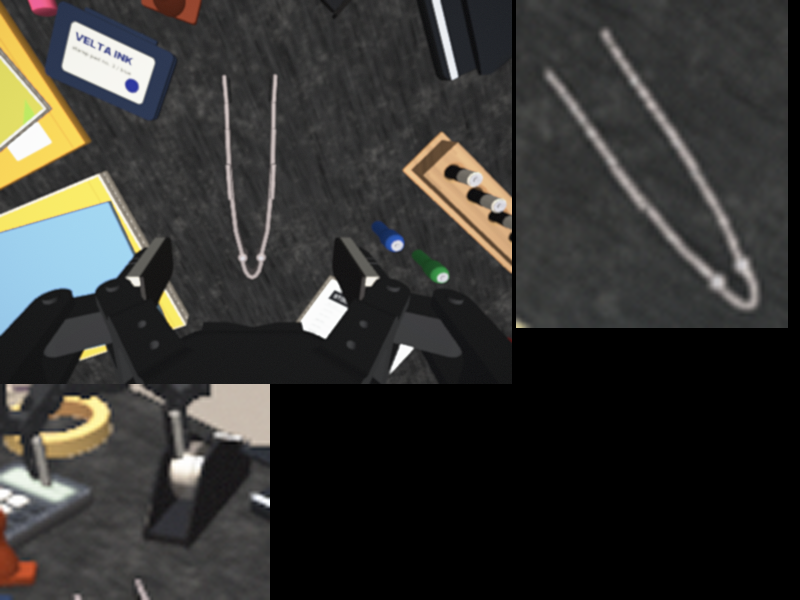

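The tongs lie straight in the wrist view: jaw tips at (224,75) and (275,75), hinge knobs at (242,258) and (260,258), bow end at (252,277). I'll compute their pose.

Run:
```python
from blob import *
c,im,p,M,S,si=pickle.load(open("w8.pkl","rb"))
hsv=cv2.cvtColor(im,cv2.COLOR_BGR2HSV); g=im.mean(2)
# subpixel mid of the two arms on rows
pts=[]
for y in range(80,255,12):
    r=g[y].astype(float); L=r[205:252]; Rr=r[252:296]
    f=lambda a,o:(np.clip(a-90,0,None)*np.arange(o,o+len(a))).sum()/max(np.clip(a-90,0,None).sum(),1e-6)
    l,q=f(L,205),f(Rr,252); A=ray(c,(l,y),.015); B=ray(c,(q,y),.015); m=(A+B)/2; pts.append(m[:2]); print(y,round(l,1),round(q,1),m[:2].round(4),"gap",round(np.hypot(*(A-B)[:2]),4))
P=np.array(pts); u,s,vt=np.linalg.svd(P-P.mean(0)); d=vt[0]*np.sign(vt[0][0]); print("yaw",np.arctan2(d[1],d[0]))
J=ray(c,(249.5,75),.012); H=ray(c,(251,258),.015); B=ray(c,(252,277),.012); print("jaw tip",J,"hinge",H,"bow",B)
for X in (J,H,B): print((X[:2]-P.mean(0))@d)
o=P.mean(0)
T=calibration("top"); w=lambda u,v:((u-516)/4+135-.4,v/4+150-.4)
tt=[ray(T,w(*a),.013)[:2] for a in ((548,72),(604,31),(716,283),(743,266),(752,306))]; print(np.round(tt,4)); jm=(tt[0]+tt[1])/2; hm=(tt[2]+tt[3])/2; print("top yaw",np.arctan2(*(jm-hm)[::-1]),"len",np.hypot(*(jm-hm)), "orig",hm+(jm-hm)/np.hypot(*(jm-hm))*.095)
print("wrist orig",H[:2]+d*.095, J[:2]-d*.107)
print(plan([*(H[:2]+d*.095),.0],np.arctan2(d[1],d[0])-np.pi/2))
```

```text
80 224.0 274.6 [0.5589 0.3617] gap 0.0499
92 225.0 273.9 [0.5499 0.3551] gap 0.0487
104 226.0 273.1 [0.5407 0.3483] gap 0.0476
116 226.5 273.1 [0.5313 0.3413] gap 0.0476
128 226.8 272.9 [0.5216 0.3343] gap 0.0477
140 227.3 272.9 [0.5117 0.3269] gap 0.0478
152 227.9 272.3 [0.5014 0.3195] gap 0.0472
164 228.1 272.7 [0.4911 0.3117] gap 0.0479
176 228.5 272.1 [0.4802 0.304 ] gap 0.0476
188 229.5 271.6 [0.4693 0.2958] gap 0.0465
200 231.6 269.8 [0.458  0.2876] gap 0.0427
212 233.2 268.6 [0.4464 0.279 ] gap 0.0402
224 234.5 267.5 [0.4344 0.2702] gap 0.0379
236 236.8 265.5 [0.4222 0.2612] gap 0.0335
248 240.0 262.5 [0.4095 0.2519] gap 0.0266
yaw 0.6335796721228139
jaw tip [0.5629298  0.36438127 0.012     ] hinge [0.39844505 0.24436711 0.015     ] bow [0.3760293  0.22675517 0.012     ]
0.09228411838444313
-0.11132873675483076
-0.13982074710046757
[[0.5452 0.3843]
 [0.5766 0.3439]
 [0.3912 0.2552]
 [0.4039 0.2358]
 [0.3748 0.2284]]
top yaw 0.6279629505625407 len 0.20186172479723294 orig [0.47440795 0.30132613]
wrist orig [0.47500682 0.30061029] [0.47669706 0.30103369]
{'pos': array([0.48  , 0.3021, 0.1322]), 'shift': array([-0.033, -0.012,  0.881]), 'tilt': array([ 0.,  0., -1.]), 'yaw': np.float64(-0.946), 't': 19.33, 'w': 0.997, 'j': array([ 0.43, -0.03,  1.81,  0.  ,  1.36,  1.38]), 'wz': np.float64(-0.011)}
```

>>> send_rows(
  rows=[
    {"x": -0.028, "y": -0.011, "z": 0.1, "wx": 0, "wy": 0, "wz": -0.011, "hand": 1},
    {"x": 0, "y": 0, "z": 0.15, "wx": 0, "wy": 0, "wz": 0, "hand": 1},
    {"x": 0, "y": 0, "z": 0.15, "wx": 0, "wy": 0, "wz": 0, "hand": 1},
    {"x": 0, "y": 0, "z": 0.15, "wx": 0, "wy": 0, "wz": 0, "hand": 1},
    {"x": 0, "y": 0, "z": 0.15, "wx": 0, "wy": 0, "wz": 0, "hand": 1},
    {"x": 0, "y": 0, "z": 0.15, "wx": 0, "wy": 0, "wz": 0, "hand": 1},
    {"x": 0, "y": 0, "z": 0.1, "wx": 0, "wy": 0, "wz": 0, "hand": 1},
    {"x": 0, "y": 0, "z": 0.05, "wx": 0, "wy": 0, "wz": 0, "hand": 1},
    {"x": 0, "y": 0, "z": 0, "wx": 0, "wy": 0, "wz": 0, "hand": 1},
    {"x": 0, "y": 0, "z": 0, "wx": 0, "wy": 0, "wz": 0, "hand": 1},
  ],
)

```text
time: 20.17
tool_pos: [0.4759, 0.3011, -0.0175]
tool_rot: [0.0, 0.95, 0.311, 0.0]
contact_force: [0.2, -0.5, 0.4]
gripper_width: 1.001
grasp_force: 0.0
```

Run:
```python
from blob import *
s=manip.state(); p=s["tool_pos"]; print(plan([.4757,.301,-.026],.632-np.pi/2), s["contact_force"])
c=calibration("wrist"); im=grab_frame("wrist"); g=im.mean(2)
S=calibration("side"); si=grab_frame("side"); pickle.dump((c,im,p,rot().as_matrix(),S,si),open("w9.pkl","wb"))
M=rot().as_matrix()
for f in (-.04,-.02,0,.02,.05,.09):   # expected arm positions in tongs frame, in the wrist image
    for yy in (-.0245,.0245):
        X=[.4757+np.cos(.632)*f-np.sin(.632)*yy,.301+np.sin(.632)*f+np.cos(.632)*yy,.018]; q=proj(c,X); x,y=q.round().astype(int)
        if 0<y<384: r=g[y,x-14:x+15].astype(int); print(f,yy,q.round(1),"bright",(np.flatnonzero(r>95)+x-14).tolist())
```

```text
{'pos': array([ 0.4759,  0.3011, -0.0175]), 'shift': array([-0.001, -0.   ,  0.056]), 'tilt': array([ 0.,  0., -1.]), 'yaw': np.float64(-0.9376), 't': 20.17, 'w': 1.001, 'j': array([ 0.43,  0.15,  1.91, -0.  ,  1.09,  1.37]), 'wz': np.float64(0.002)} [ 0.1843303  -0.48860317  0.36565623]
-0.04 -0.0245 [291.8 305.7] bright [278, 279, 280, 281, 282, 283, 284, 285, 286, 287, 288, 289, 290, 291, 292, 293, 294, 295, 296, 297, 298, 299, 300, 301, 302, 303, 304, 305, 306]
-0.04 0.0245 [210.3 305.7] bright [196, 197, 198, 199, 200, 204, 205, 206, 207, 208, 209, 210, 211, 215, 216, 217, 218, 219, 220, 221, 222, 223, 224]
-0.02 -0.0245 [293.3 277. ] bright [279, 280, 281, 282, 283, 284, 285, 286, 287, 288, 289, 290, 291, 292, 293, 294, 295, 296, 300, 301, 302, 303, 304, 305, 306, 307]
-0.02 0.0245 [208.7 277. ] bright [195, 196, 197, 207, 208, 209, 210, 211, 212, 213, 214, 215, 216, 217, 218, 219, 220, 221, 222, 223]
0 -0.0245 [294.9 246.1] bright [282, 283, 284, 285, 286, 287, 288, 289, 290, 291, 292, 293, 294, 295, 296, 297, 298, 299, 300, 301, 302, 303, 304, 305, 306, 307, 308, 309]
0 0.024
[... 345 characters left out ...]
2, 193, 194, 195, 202, 203, 204, 205, 206, 207, 208, 209, 210, 211, 212, 213, 214, 215, 216, 217, 218, 219]
0.05 -0.0245 [299.4 157.5] bright [285, 286, 287, 288, 289, 290, 291, 292, 293, 294, 295, 296, 297, 298, 299, 300, 301, 302, 303, 304, 305, 306, 307, 308, 309, 310, 311, 312, 313]
0.05 0.0245 [202.4 157.4] bright [188, 189, 200, 201, 202, 203, 204, 205, 206, 207, 208, 209, 210, 211, 212, 213, 214, 215, 216]
0.09 -0.0245 [303.8  71.8] bright [298, 299, 300, 301, 302, 303, 304, 305, 306, 307, 308, 309, 310, 311, 312, 313, 314, 315, 316, 317, 318]
0.09 0.0245 [197.8  71.7] bright [184, 185, 186, 187, 188, 189, 190, 191, 192, 193, 194, 195, 196, 197, 198, 199, 200, 201, 202, 203, 204, 205]
```

>>> send_rows(
  rows=[
    {"x": 0, "y": 0, "z": 0.014, "wx": 0, "wy": 0, "wz": 0, "hand": 1},
    {"x": 0, "y": 0, "z": 0.014, "wx": 0, "wy": 0, "wz": 0, "hand": 1},
    {"x": 0, "y": 0, "z": 0.014, "wx": 0, "wy": 0, "wz": 0, "hand": 1},
    {"x": 0, "y": 0, "z": 0.014, "wx": 0, "wy": 0, "wz": 0, "hand": 1},
    {"x": 0, "y": 0, "z": 0, "wx": 0, "wy": 0, "wz": 0, "hand": 0.3},
    {"x": 0, "y": 0, "z": 0, "wx": 0, "wy": 0, "wz": 0, "hand": 0.3},
    {"x": 0, "y": 0, "z": 0, "wx": 0, "wy": 0, "wz": 0, "hand": 0.3},
    {"x": 0, "y": 0, "z": 0, "wx": 0, "wy": 0, "wz": 0, "hand": 0.3},
    {"x": 0, "y": 0, "z": 0, "wx": 0, "wy": 0, "wz": 0, "hand": 0.3},
    {"x": 0, "y": 0, "z": 0, "wx": 0, "wy": 0, "wz": 0, "hand": 0.3},
  ],
)

```text
time: 21.1
tool_pos: [0.4758, 0.301, -0.0261]
tool_rot: [-0.0, 0.95, 0.311, 0.0]
contact_force: [-0.4, 0.7, -0.0]
gripper_width: 0.65
grasp_force: 0.0
```

>>> send_rows(
  rows=[
    {"x": 0, "y": 0, "z": 0, "wx": 0, "wy": 0, "wz": 0, "hand": 0.1},
    {"x": 0, "y": 0, "z": 0, "wx": 0, "wy": 0, "wz": 0, "hand": 0.1},
    {"x": 0, "y": 0, "z": 0, "wx": 0, "wy": 0, "wz": 0, "hand": 0.1},
    {"x": 0, "y": 0, "z": 0, "wx": 0, "wy": 0, "wz": 0, "hand": 0.1},
    {"x": 0, "y": 0, "z": 0, "wx": 0, "wy": 0, "wz": 0, "hand": 0.07},
    {"x": 0, "y": 0, "z": 0, "wx": 0, "wy": 0, "wz": 0, "hand": 0.07},
    {"x": 0, "y": 0, "z": 0, "wx": 0, "wy": 0, "wz": 0, "hand": 0.07},
    {"x": 0, "y": 0, "z": 0, "wx": 0, "wy": 0, "wz": 0, "hand": 0.07},
    {"x": 0, "y": 0, "z": 0, "wx": 0, "wy": 0, "wz": 0, "hand": 0.07},
    {"x": 0, "y": 0, "z": 0, "wx": 0, "wy": 0, "wz": 0, "hand": 0.07},
  ],
)

```text
time: 21.93
tool_pos: [0.4765, 0.3014, -0.0251]
tool_rot: [-0.0, 0.95, 0.311, 0.001]
contact_force: [-1.6, -0.6, 5.5]
gripper_width: 0.533
grasp_force: 12.0
```

The tongs are gripped with 12 N at an opening of about 45–48 mm. I'll lift gently, then turn to the caddy's direction.

>>> send_rows(
  rows=[
    {"x": 0, "y": 0, "z": -0.02, "wx": 0, "wy": 0, "wz": 0, "hand": 0.07},
    {"x": 0, "y": 0, "z": -0.04, "wx": 0, "wy": 0, "wz": 0, "hand": 0.07},
    {"x": 0, "y": 0, "z": -0.08, "wx": 0, "wy": 0, "wz": 0, "hand": 0.07},
    {"x": 0, "y": 0, "z": -0.12, "wx": 0, "wy": 0, "wz": 0, "hand": 0.07},
    {"x": 0, "y": 0, "z": -0.15, "wx": 0, "wy": 0, "wz": 0, "hand": 0.07},
    {"x": 0, "y": 0, "z": -0.15, "wx": 0, "wy": 0, "wz": 0, "hand": 0.07},
    {"x": 0, "y": 0, "z": -0.12, "wx": 0, "wy": 0, "wz": 0, "hand": 0.07},
    {"x": 0, "y": 0, "z": -0.06, "wx": 0, "wy": 0, "wz": 0, "hand": 0.07},
    {"x": 0, "y": 0, "z": 0, "wx": 0, "wy": 0, "wz": 0, "hand": 0.07},
    {"x": 0, "y": 0, "z": 0, "wx": 0, "wy": 0, "wz": 0, "hand": 0.07},
  ],
)

```text
time: 22.77
tool_pos: [0.4757, 0.301, 0.085]
tool_rot: [-0.0, 0.95, 0.311, 0.0]
contact_force: [-0.6, -0.3, -1.7]
gripper_width: 0.534
grasp_force: 9.7
```

>>> send_rows(
  rows=[
    {"x": 0, "y": 0, "z": 0, "wx": 0, "wy": 0, "wz": 0.05, "hand": 0.07},
    {"x": 0, "y": 0, "z": 0, "wx": 0, "wy": 0, "wz": 0.1, "hand": 0.07},
    {"x": 0, "y": 0, "z": 0, "wx": 0, "wy": 0, "wz": 0.12, "hand": 0.07},
    {"x": 0, "y": 0, "z": 0, "wx": 0, "wy": 0, "wz": 0.12, "hand": 0.07},
    {"x": 0, "y": 0, "z": 0, "wx": 0, "wy": 0, "wz": 0.12, "hand": 0.07},
    {"x": 0, "y": 0, "z": 0, "wx": 0, "wy": 0, "wz": 0.12, "hand": 0.07},
    {"x": 0, "y": 0, "z": 0, "wx": 0, "wy": 0, "wz": 0.12, "hand": 0.07},
    {"x": 0, "y": 0, "z": 0, "wx": 0, "wy": 0, "wz": 0.1, "hand": 0.07},
    {"x": 0, "y": 0, "z": 0, "wx": 0, "wy": 0, "wz": 0.04, "hand": 0.07},
    {"x": 0, "y": 0, "z": 0, "wx": 0, "wy": 0, "wz": 0, "hand": 0.07},
  ],
)

```text
time: 23.6
tool_pos: [0.4743, 0.3003, 0.0824]
tool_rot: [0.001, 0.999, -0.033, -0.002]
contact_force: [0.1, -0.5, -1.5]
gripper_width: 0.535
grasp_force: 9.7
```

Run:
```python
from blob import *
print(plan([.5036,-.0065,.085],-1.639),manip.state()["grasp_force"])
c=calibration("wrist"); im=grab_frame("wrist"); pickle.dump((c,im,manip.state()["tool_pos"],rot().as_matrix()),open("w10.pkl","wb"))
g=im.mean(2).astype(int)
for y in (40,60,80,100,130): 
    r=g[y,150:350]; b=np.flatnonzero(r>125)+150; print(y,b.tolist()[:40])
```

```text
{'pos': array([0.4743, 0.3003, 0.0824]), 'shift': array([ 0.331,  2.028, -0.014]), 'tilt': array([-0.004, -0.002, -1.   ]), 'yaw': np.float64(-1.6371), 't': 23.6, 'w': 0.535, 'j': array([ 0.43,  0.01,  1.86, -0.  ,  1.27,  2.07]), 'wz': np.float64(0.002)} 9.669959396123886
40 [206, 207, 208, 209, 210, 211, 212, 293, 294, 295, 296, 297, 298]
60 [208, 209, 210, 211, 212, 213, 292, 293, 294, 295, 296, 297]
80 [209, 210, 211, 212, 213, 214, 290, 291, 292, 293, 294, 295, 296]
100 [209, 210, 211, 212, 213, 214, 215, 290, 291, 292, 293, 294, 295]
130 [210, 211, 212, 213, 214, 215, 289, 290, 291, 292, 293, 294, 295]
```

>>> send_rows(
  rows=[
    {"x": 0.033, "y": 0.1, "z": 0, "wx": 0, "wy": 0, "wz": 0, "hand": 0.07},
    {"x": 0.033, "y": 0.2, "z": 0, "wx": 0, "wy": 0, "wz": 0, "hand": 0.07},
    {"x": 0.033, "y": 0.24, "z": 0, "wx": 0, "wy": 0, "wz": 0, "hand": 0.07},
    {"x": 0.033, "y": 0.24, "z": 0, "wx": 0, "wy": 0, "wz": 0, "hand": 0.07},
    {"x": 0.033, "y": 0.24, "z": 0, "wx": 0, "wy": 0, "wz": 0, "hand": 0.07},
    {"x": 0.033, "y": 0.24, "z": 0, "wx": 0, "wy": 0, "wz": 0, "hand": 0.07},
    {"x": 0.033, "y": 0.24, "z": 0, "wx": 0, "wy": 0, "wz": 0, "hand": 0.07},
    {"x": 0.033, "y": 0.24, "z": 0, "wx": 0, "wy": 0, "wz": 0, "hand": 0.07},
    {"x": 0.033, "y": 0.2, "z": 0, "wx": 0, "wy": 0, "wz": 0, "hand": 0.07},
    {"x": 0.033, "y": 0.1, "z": 0, "wx": 0, "wy": 0, "wz": 0, "hand": 0.07},
  ],
)

```text
time: 24.48
tool_pos: [0.5041, -0.0106, 0.0838]
tool_rot: [0.0, 0.999, -0.034, -0.001]
contact_force: [0.7, 0.7, -0.9]
gripper_width: 0.535
grasp_force: 9.7
```

>>> send_rows(
  rows=[
    {"x": 0, "y": 0, "z": 0, "wx": 0, "wy": 0, "wz": 0, "hand": 0.07},
    {"x": 0, "y": 0, "z": 0, "wx": 0, "wy": 0, "wz": 0, "hand": 0.07},
    {"x": 0, "y": 0, "z": 0, "wx": 0, "wy": 0, "wz": 0, "hand": 0.07},
    {"x": 0, "y": 0, "z": 0, "wx": 0, "wy": 0, "wz": 0, "hand": 0.07},
    {"x": 0, "y": 0, "z": 0, "wx": 0, "wy": 0, "wz": 0, "hand": 0.07},
    {"x": 0, "y": 0, "z": 0, "wx": 0, "wy": 0, "wz": 0, "hand": 0.07},
    {"x": 0, "y": 0, "z": 0, "wx": 0, "wy": 0, "wz": 0, "hand": 0.07},
    {"x": 0, "y": 0, "z": 0, "wx": 0, "wy": 0, "wz": 0, "hand": 0.07},
    {"x": 0, "y": 0, "z": 0, "wx": 0, "wy": 0, "wz": 0, "hand": 0.07},
    {"x": 0, "y": 0, "z": 0, "wx": 0, "wy": 0, "wz": 0, "hand": 0.07},
  ],
)

```text
time: 25.32
tool_pos: [0.5049, -0.0075, 0.0848]
tool_rot: [0.0, 0.999, -0.033, 0.0]
contact_force: [0.8, 0.2, -0.4]
gripper_width: 0.539
grasp_force: 9.7
```

```bash
cat > look.py <<'E'
from blob import *
s=manip.state(); p=s["tool_pos"]; M=rot().as_matrix(); print(plan([.5036,-.0065,.085],-1.639),s["grasp_force"],s["contact_force"].round(1))
c=calibration("wrist"); im=grab_frame("wrist"); pickle.dump((c,im,p,M),open("w11.pkl","wb"))
print("tool axes",M[:,0].round(3),M[:,1].round(3)); 
for X in ([.5984,-.013,.0605],[.6010,.0247,.0605],[.6035,.0625,.0605]):
    q=proj(c,X); print("pred",q.round(1),[(b[0],b[1],"world",ray(c,b[1],.0605)[:2].round(4)) for b in blobs(im,q,18)])
g=im.mean(2).astype(int)
sat=np.ptp(im.astype(int),axis=2)
for y in (20,28,36,44,52,60,70,80,100,130): 
    b=np.flatnonzero((g[y,150:350]>115)&(sat[y,150:350]<45))+150; print(y,b.tolist()[:44])
E
python3 look.py
```

```text
{'pos': array([ 0.5049, -0.0075,  0.0848]), 'shift': array([-0.009, -0.006, -0.001]), 'tilt': array([ 0., -0., -1.]), 'yaw': np.float64(-1.6365), 't': 25.32, 'w': 0.539, 'j': array([-0.16, -0.14,  2.  , -0.  ,  1.28,  1.47]), 'wz': np.float64(0.003)} 9.669263362884521 [ 0.8  0.2 -0.4]
tool axes [ 0.998 -0.066  0.   ] [-0.066 -0.998  0.   ]
pred [250.7  76.7] [([239, 64, 26, 28, 589], array([251.5,  77.5]), 'world', array([ 0.5979, -0.0135]))]
pred [194.   76.5] [([187, 68, 21, 22, 345], array([197.2,  78.5]), 'world', array([0.5997, 0.0228]))]
pred [137.3  76.6] [([130, 66, 20, 21, 343], array([139.7,  76.2]), 'world', array([0.6036, 0.0608]))]
20 [253, 254, 255, 256, 257, 258, 259, 260, 261, 262, 263, 264, 265, 266, 267, 268, 269, 270, 271, 272, 273, 274, 275, 276, 277, 278, 279, 280, 281, 282, 283, 284, 285, 286, 287, 288, 289, 290, 291, 292, 293, 294, 295, 296]
28 [205, 206, 207, 208, 209, 210, 211, 212, 266, 267, 268, 269, 270, 271, 272, 273, 274, 275, 276, 277, 278, 279, 280, 281, 282, 283, 284, 285, 286, 287, 288, 289, 290, 292, 293, 294, 295, 296, 297, 298, 299, 300, 301, 302]
[... 814 characters left out ...]
4, 335, 336, 337, 338, 339, 340, 341, 342, 343, 344, 345, 346, 347, 348, 349]
70 [150, 191, 192, 193, 194, 195, 196, 197, 198, 199, 200, 201, 202, 203, 204, 207, 208, 209, 210, 211, 212, 213, 214, 240, 241, 242, 243, 244, 245, 246, 247, 248, 249, 250, 251, 252, 253, 254, 255, 256, 257, 258, 259, 260]
80 [150, 187, 188, 189, 190, 191, 192, 193, 194, 195, 196, 197, 198, 199, 200, 201, 202, 203, 204, 205, 206, 207, 208, 209, 210, 211, 212, 213, 214, 215, 239, 240, 241, 242, 243, 244, 245, 246, 247, 248, 249, 250, 251, 252]
100 [209, 210, 211, 212, 213, 214, 215, 216, 289, 290, 291, 292, 293, 294, 295, 296]
130 [209, 210, 211, 212, 213, 214, 215, 216, 288, 289, 290, 291, 292, 293, 294, 295, 296]
```

The swollen cell (column 251.5) lies on the jaw midline (about 252.5). I'll shift back 1.5 mm and lower the open jaws around the bulge.

>>> send_rows(
  rows=[
    {"x": -0.01, "y": 0, "z": 0, "wx": 0, "wy": 0, "wz": 0, "hand": 0.07},
    {"x": 0, "y": 0, "z": 0.05, "wx": 0, "wy": 0, "wz": 0, "hand": 0.07},
    {"x": 0, "y": 0, "z": 0.06, "wx": 0, "wy": 0, "wz": 0, "hand": 0.07},
    {"x": 0, "y": 0, "z": 0.06, "wx": 0, "wy": 0, "wz": 0, "hand": 0.07},
    {"x": 0, "y": 0, "z": 0.06, "wx": 0, "wy": 0, "wz": 0, "hand": 0.07},
    {"x": 0, "y": 0, "z": 0.05, "wx": 0, "wy": 0, "wz": 0, "hand": 0.07},
    {"x": 0, "y": 0, "z": 0.03, "wx": 0, "wy": 0, "wz": 0, "hand": 0.07},
    {"x": 0, "y": 0, "z": 0.02, "wx": 0, "wy": 0, "wz": 0, "hand": 0.07},
    {"x": 0, "y": 0, "z": 0, "wx": 0, "wy": 0, "wz": 0, "hand": 0.07},
    {"x": 0, "y": 0, "z": 0, "wx": 0, "wy": 0, "wz": 0, "hand": 0.07},
  ],
)

```text
time: 26.2
tool_pos: [0.5035, -0.0075, 0.0353]
tool_rot: [-0.0, 0.999, -0.033, 0.0]
contact_force: [-0.2, -0.9, -0.4]
gripper_width: 0.538
grasp_force: 9.7
```

```bash
python3 look.py
python3 - <<'E'
from blob import *
c,im,p,M=pickle.load(open("w11.pkl","rb")); q=proj(c,[.598,-.0135,.0605]).round().astype(int); print(q)
print(im[q[1]-30:q[1]+30:4,q[0]-60:q[0]+61:4].mean(2).astype(int))
E
```

```text
{'pos': array([ 0.5035, -0.0075,  0.0353]), 'shift': array([-0.   , -0.007, -0.332]), 'tilt': array([ 0.,  0., -1.]), 'yaw': np.float64(-1.6367), 't': 26.2, 'w': 0.538, 'j': array([-0.16, -0.07,  2.03,  0.  ,  1.19,  1.47]), 'wz': np.float64(0.003)} 9.67163398861885 [-0.2 -0.9 -0.4]
tool axes [ 0.998 -0.066  0.   ] [-0.066 -0.998 -0.   ]
pred [249.8  63.7] [([233, 46, 37, 40, 1124], array([250.9,  65.5]), 'world', array([ 0.5975, -0.0135]))]
pred [173.1  63.5] [([164, 52, 29, 30, 661], array([177.7,  66.6]), 'world', array([0.5994, 0.0227]))]
pred [96.3 63.5] [([87, 49, 28, 30, 669], array([100.5,  63.5]), 'world', array([0.6034, 0.0604]))]
20 [299, 300, 301, 302, 303, 304, 305, 306, 307, 308, 309, 310, 311, 312, 313, 314, 315, 316, 317, 318, 319, 320, 321, 322, 323, 324, 325, 326, 327, 328, 329, 330, 331, 332, 333, 334, 335, 336, 337, 338, 339, 340, 341, 342]
28 [205, 206, 207, 208, 209, 210, 211, 212, 292, 293, 294, 295, 296, 297, 298, 299, 300, 313, 314, 315, 316, 317, 318, 319, 320, 321, 322, 323, 324, 325, 326, 327, 328, 329, 330, 331, 332, 333, 334, 335, 336, 337, 338, 339]
36 
[... 2661 characters left out ...]
  246 230 201 203 203  40  59 209 227  65  57  59  61]
 [137 116  20 140 191 234 135  58  76 205 205 220 237 249 247 247 247 247
  237 218 203 202 201  34  57 219 225  61  59  58  56]
 [121  71  17 191 198 233 151  60  80 207 205 189 226 237 243 248 242 238
  227 187 202 201 200  36  56 227 220  74  70  69  74]
 [ 74  16 127 208 199 231 178  56  61 212 210 209 189 221 228 232 228 223
  184 207 209 209 200  40  56 233 214  81  83  76  71]
 [132 177 206 211 199 230 188  52  67 212 211 211 210 184 151 173 150 183
  209 211 211 211 209  32  56 234 212  68  72  75  72]
 [204 206 207 208 205 207 171 122 199 209 209 210 209 209 208 207 207 210
  210 211 211 211 212 191  82 205 184  57  63  71  73]]
```

>>> send_rows(
  rows=[
    {"x": 0, "y": -0.004, "z": 0.015, "wx": 0, "wy": 0, "wz": 0, "hand": 0.07},
    {"x": 0, "y": 0, "z": 0.02, "wx": 0, "wy": 0, "wz": 0, "hand": 0.07},
    {"x": 0, "y": 0, "z": 0.02, "wx": 0, "wy": 0, "wz": 0, "hand": 0.07},
    {"x": 0, "y": 0, "z": 0.02, "wx": 0, "wy": 0, "wz": 0, "hand": 0.07},
    {"x": 0, "y": 0, "z": 0.02, "wx": 0, "wy": 0, "wz": 0, "hand": 0.07},
    {"x": 0, "y": 0, "z": 0.02, "wx": 0, "wy": 0, "wz": 0, "hand": 0.07},
    {"x": 0, "y": 0, "z": 0.02, "wx": 0, "wy": 0, "wz": 0, "hand": 0.07},
    {"x": 0, "y": 0, "z": 0, "wx": 0, "wy": 0, "wz": 0, "hand": 0.07},
    {"x": 0, "y": 0, "z": 0, "wx": 0, "wy": 0, "wz": 0, "hand": 0.07},
    {"x": 0, "y": 0, "z": 0, "wx": 0, "wy": 0, "wz": 0, "hand": 0.07},
  ],
)

```text
time: 27.08
tool_pos: [0.5035, -0.0069, 0.0151]
tool_rot: [0.0, 0.999, -0.033, 0.0]
contact_force: [0.3, -0.5, 0.3]
gripper_width: 0.538
grasp_force: 9.7
```

Run:
```python
from blob import *
s=manip.state(); p=s["tool_pos"]; M=rot().as_matrix(); print(p,s["contact_force"],s["grasp_force"])
c=calibration("wrist"); im=grab_frame("wrist"); pickle.dump((c,im,p,M),open("w12.pkl","wb"))
q=proj(c,[.598,-.0135,.0605]).round().astype(int); print(q)
print(im[8:96:4,q[0]-60:q[0]+61:4].mean(2).astype(int))
# where linings' rear and front ends should be (jaw centre +-12 mm, top at TCP+.040) and the belly
for f in (.083,.095,.107): print(f,proj(c,p+M@np.array([f,0,-.040])).round(1))
```

```text
[ 0.50354988 -0.00693429  0.01505591] [ 0.29541169 -0.53279126  0.26518401] 9.671429693698883
[252  58]
[[ 66  68  73  70  69  65  65  63  59  60  65  68  65  66  64  62  62  58
   56  55  59  62  69  68  65  68  70 101 138 137 137]
 [ 61  65  68  68  69  67  67  65  65  62  59  64  64  64  60  58  58  56
   55  54  60  64  68  69  64  63  55  58  76 118 139]
 [ 56  60  62  61  63  65  67  67  64  66  65  63  60  60  59  59  58  56
   54  55  61  69  74  71  61  56  54  53  55  65  83]
 [203 190 190 190 190 191 192 191 192 192 191 181 180 179 180 181 181 179
  179 180 177 171 172 171 169 169 111  55  52  56  65]
 [210 210 210 211 208 211 211 211 211 212 211 211 211 211 211 211 211 211
  211 212 211 212 212 212 212 212 216 117  60  60  64]
 [214 214 215 205 224 183 214 215 215 215 215 215 215 215 214 214 215 215
  214 214 214 214 215 214 213 183 223 131  65  61  63]
 [218 217 218 208 229 176  56 198 217 218 217 217 218 217 217 217 217 217
  216 217 217 216 216 211  53 137 231 142  69  62  61]
 [215 214 215 202 227 185  56  82 216 215 214 215 215 215 227 240 227 216
  214 215 215 213 2
[... 1202 characters left out ...]
 158 206 210 197 238  82  55 159 208 208 181 223 234 236 237 237 234
  225 163 205 206 185  50  68 237 199  79  81  78  72]
 [115 207 211 212 189 238  97  57 152 212 211 208 170 203 221 225 222 205
  169 206 210 210 186  55  73 238 183  82  82  84  77]
 [205 210 210 210 183 237 112  57 124 212 211 212 209 194 159 138 157 194
  209 212 212 212 175  53  82 238 174  68  68  71  74]
 [208 208 209 210 190 234 141  64 150 210 210 210 210 209 208 207 208 210
  210 210 211 211 186  67 110 235 167  56  59  62  67]
 [206 206 207 206 189 234 145 185 207 208 207 208 209 208 208 209 209 210
  210 210 210 210 211 203 117 233 169  53  57  58  68]]
0.083 [251.3  87.8]
0.095 [251.3  58.9]
0.107 [251.2  28.2]
```

The cell sits centred between the linings, with clear gaps on both sides. I'll close the tongs.

>>> send_rows(
  rows=[
    {"x": 0, "y": 0, "z": 0, "wx": 0, "wy": 0, "wz": 0, "hand": 0.02},
    {"x": 0, "y": 0, "z": 0, "wx": 0, "wy": 0, "wz": 0, "hand": 0.0},
    {"x": 0, "y": 0, "z": 0, "wx": 0, "wy": 0, "wz": 0, "hand": -0.03},
    {"x": 0, "y": 0, "z": 0, "wx": 0, "wy": 0, "wz": 0, "hand": -0.06},
    {"x": 0, "y": 0, "z": 0, "wx": 0, "wy": 0, "wz": 0, "hand": -0.1},
    {"x": 0, "y": 0, "z": 0, "wx": 0, "wy": 0, "wz": 0, "hand": -0.2},
    {"x": 0, "y": 0, "z": 0, "wx": 0, "wy": 0, "wz": 0, "hand": -1},
    {"x": 0, "y": 0, "z": 0, "wx": 0, "wy": 0, "wz": 0, "hand": -1},
    {"x": 0, "y": 0, "z": 0, "wx": 0, "wy": 0, "wz": 0, "hand": -1},
    {"x": 0, "y": 0, "z": 0, "wx": 0, "wy": 0, "wz": 0, "hand": -1},
  ],
)

```text
time: 27.97
tool_pos: [0.5036, -0.0069, 0.0151]
tool_rot: [0.0, 0.999, -0.033, 0.0]
contact_force: [-0.6, 1.2, -0.1]
gripper_width: 0.463
grasp_force: 60.6
```

The opening matches 42 mm at 60 N, so the jaws grip the bulge. I'll lift straight up.

>>> send_rows(
  rows=[
    {"x": 0, "y": 0, "z": -0.02, "wx": 0, "wy": 0, "wz": 0, "hand": -1},
    {"x": 0, "y": 0, "z": -0.04, "wx": 0, "wy": 0, "wz": 0, "hand": -1},
    {"x": 0, "y": 0, "z": -0.06, "wx": 0, "wy": 0, "wz": 0, "hand": -1},
    {"x": 0, "y": 0, "z": -0.08, "wx": 0, "wy": 0, "wz": 0, "hand": -1},
    {"x": 0, "y": 0, "z": -0.1, "wx": 0, "wy": 0, "wz": 0, "hand": -1},
    {"x": 0, "y": 0, "z": -0.1, "wx": 0, "wy": 0, "wz": 0, "hand": -1},
    {"x": 0, "y": 0, "z": -0.1, "wx": 0, "wy": 0, "wz": 0, "hand": -1},
    {"x": 0, "y": 0, "z": -0.1, "wx": 0, "wy": 0, "wz": 0, "hand": -1},
    {"x": 0, "y": 0, "z": -0.08, "wx": 0, "wy": 0, "wz": 0, "hand": -1},
    {"x": 0, "y": 0, "z": -0.05, "wx": 0, "wy": 0, "wz": 0, "hand": -1},
  ],
)

```text
time: 28.8
tool_pos: [0.5046, -0.0071, 0.1274]
tool_rot: [0.0, 0.999, -0.033, 0.002]
contact_force: [-0.3, 0.3, -0.8]
gripper_width: 0.464
grasp_force: 60.4
```

>>> send_rows(
  rows=[
    {"x": 0, "y": 0, "z": -0.02, "wx": 0, "wy": 0, "wz": 0, "hand": -1},
    {"x": 0, "y": 0, "z": 0, "wx": 0, "wy": 0, "wz": 0, "hand": -1},
    {"x": 0, "y": 0, "z": 0, "wx": 0, "wy": 0, "wz": 0, "hand": -1},
    {"x": 0, "y": 0, "z": 0, "wx": 0, "wy": 0, "wz": 0, "hand": -1},
    {"x": 0, "y": 0, "z": 0, "wx": 0, "wy": 0, "wz": 0, "hand": -1},
    {"x": 0, "y": 0, "z": 0, "wx": 0, "wy": 0, "wz": 0, "hand": -1},
    {"x": 0, "y": 0, "z": 0, "wx": 0, "wy": 0, "wz": 0, "hand": -1},
    {"x": 0, "y": 0, "z": 0, "wx": 0, "wy": 0, "wz": 0, "hand": -1},
    {"x": 0, "y": 0, "z": 0, "wx": 0, "wy": 0, "wz": 0, "hand": -1},
    {"x": 0, "y": 0, "z": 0, "wx": 0, "wy": 0, "wz": 0, "hand": -1},
  ],
)

```text
time: 29.63
tool_pos: [0.5035, -0.0069, 0.1275]
tool_rot: [0.0, 0.999, -0.033, -0.0]
contact_force: [0.6, -0.2, -0.8]
gripper_width: 0.469
grasp_force: 60.4
```

Run:
```python
from blob import *
s=manip.state(); p=s["tool_pos"]; print(p,s["contact_force"].round(1),s["grasp_force"],s["gripper_width"])
S=calibration("side"); si=grab_frame("side"); c=calibration("wrist"); im=grab_frame("wrist")
print("wrist held blob",blobs(im,(251,58),25))
for i in (2,1,0,-1,-2):
    X=[.599+.066*.038*i,.0625+.038*i,.0605]; q=proj(S,X); x,y=np.round(q).astype(int); print(i,si[y-4:y+18,x-1:x+2].mean((1,2)).astype(int))
# column through expected lifted cell
q=proj(S,[.596,-.0135,p[2]-.0151+.010]).round().astype(int); print("expected lower end px",q); print(si[q[1]-28:q[1]+8,q[0]-8:q[0]+9:2].mean(2).astype(int))
```

```text
[ 0.50347212 -0.0069319   0.12745308] [ 0.6 -0.2 -0.8] 60.435951948165894 0.4691346527809382
wrist held blob [([233, 37, 40, 40, 1192], array([252.5,  57.1]))]
2 [ 68  74 115 223 248 244 216 186 187 187 160  92  28  29  30  29 106 193
 212 179 135 131]
1 [ 71  70  65 176 235 249 245 213 185 185 186 134  47  31  31  31  44 177
 213 208 172 135]
0 [200 200 193 210 235 251 249 218 187 188 187 136  49  30  30  30  30 146
 203 213 186 144]
-1 [172 186 193 199 237 245 249 238 196 186 185 179 120  32  30  30  30  85
 183 216 217 177]
-2 [147 172 186 185 194 200 199 199 200 195 213 216 209 191 153 123 126 182
 210 213 185 141]
expected lower end px [297 132]
[[ 46  45  46  45  40  40  40  45  43]
 [ 45  45  47  45  41  39  44  47  40]
 [ 47  46  47  46  46  45  45  45  45]
 [ 45  47  45  45  46  57  46  45  67]
 [ 45  44  41  42  46  56  46  48  81]
 [ 34 111  46  45  46  47  48  53  79]
 [155 176 156  42  45  45  44  52  72]
 [200 198 197 157 112  43  48  48  62]
 [199 199 182 198 148  44  54  48  49]
 [200 199 170 142 207  46  50  48  48]
 [199 185 150 184 239  44  44  42  48]
 [199 198 10
[... 263 characters left out ...]
174  73 155  41 122 129  45  45  45]
 [134 133 181  23  26  30  42  51  48]
 [ 94 185 199 106  28  27  41  50  49]
 [ 79 198 199  94  27  27  49  47  46]
 [135 200 199  26  29  33 103  47  46]
 [160 199 199  25  30  37 179 127  46]
 [184 198 199  27  30  37 174 133  45]
 [199 200 199  25  31  32 144 106  45]
 [199 198 199  28  32  35 152 105  46]
 [200 200 198  28  30  37 155  96  45]
 [199 198 199  27  30  32 155  89  44]
 [199 199 198 109  29  54 155  82  44]
 [200 200 199 176 155  79 156  74  71]
 [199 200 199 198 200 105 155  74  63]
 [199 198 198 200 199 124 156  72  45]
 [199 199 198 201 180 140 155  62  48]
 [200 200 199 200 181 144 155  56  42]
 [201 199 199 200 219 154 155  54 123]]
```

The swollen cell hangs in the tongs with its lower end at about 0.12 m. Its bore is empty and the four sound cells are seated, so I'm handing in.

```bash
python3 -c "
from plant import job_done
print(job_done())"
```

```text
the job is handed in; nothing more can be done
None
```

Job handed in (no verdict returned): both loose cells are seated in the caddy, and the tongs hold the swollen cell still, its lower end about 9 cm above the caddy top.

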